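# Clamp a relay module into the sloped test stand

## Robot

A 6-joint arm with a two-finger parallel gripper is mounted at the origin on a cart in front of the work surface, level with it; the furniture and walls round the work are solid. World frame = base frame: x ahead of the robot, y to its left, z up, the work surface at z = 0. Lengths are in m, angles in degrees, forces in N, time in s.
With the tool pointing down it reaches from about 0.4 to 0.925 m from the base axis. Payload 3.4 kg.
Tool frame: the origin (TCP) lies at the very end of the fingers, on their centre line; the grasp point (between the pads) lies 19 mm behind it; z points along the fingers, y is the line along which they close (so a half turn about z gives the same grasp; the last joint's range is limited). The gripper opens to 85 mm and grips with 20 to 120 N. Pads are 22 mm wide; open, the fingers measure 114 mm over their backs; the gripper's body (76 mm by 85 mm) begins 54 mm behind the grasp point. The pads swing forward as they close: fully open they stand 13 mm farther back than shut.
Start: joints at [65.002, 17.578, 86.31, -0, 76.112, -4.211], TCP at [0.204, 0.538, 0.231] pointing down, gripper open.
Joint ranges: [-179.03, 179.03], [-60, 130.46], [8.19, 133.38], [-81.62, 261.62], [5.75, 156.47], [-153.77, 153.77]. Speed limits (degrees/s): [147.25, 147.25, 180, 180, 180, 180].

## Interface

Orientations are given as [roll, pitch, yaw] about the fixed x, y, z axes, in that order (R = Rz(yaw) Ry(pitch) Rx(roll)).
In Python, from cell import env, eyes gives the robot as it stands.
- The arm moves only by the tool carry_out, never from a script. Its argument "increments" is a list of rows, each a list of 7 numbers: the shift along the tool's x, y, z in m, then the turn, a rotation vector about the tool's x, y, z in rad, then the finger opening in m, from 0 to 0.0854. In form: [[tx, ty, tz, wx, wy, wz, grip], ...]. A call has 1 to 10 rows; each row shifts and turns the commanded pose from where the row before left it, along the tool's axes as they then stand; what a row does not reach is not made up. A row lasts 1/8 s, in which the tool goes at most 62.5 mm and 10.7 degrees, less where a joint would pass 70% of its speed; a pose out of reach is approached as far as the arm can. A call is refused whole if a number of a shift passes 0.0625 or a number of a turn 0.188, either way. A call with a gripper value outside its range is refused whole. The fingers move at their own pace and stop on an object; the grip force is fixed at half the most. Time passes only in rows, so rows that do not move let the fingers close. It gives the time, the measured TCP pose, the force, the opening and the grip force at its end, in the units of the state.
- env.observe(): the state, without advancing time (a new reading comes with each control period).
- eyes.snapshot(name): name is "scene" or "top" or "wrist"; returns the picture (400x640x3 uint8, blue, green, red); there is no depth.
- eyes.calibration(name): a dict with "fx", "fy", "cx", "cy" (pixels), "R" (3x3) and "t" (3): a world point X has camera coordinates R X + t. Camera axes: x right, y down, z forward; pixel columns grow to the right and rows downward; lengths in m; the calibration is good to about 2 mm. A picture is of the moment at which its call begins: read the wrist's pose just before it. calibration takes no time and is no camera call; for the wrist camera it gives the pose at the moment of the call.
- env.finish_job(): hands the job in; it is judged then, once.
The state is a dict: "clock": time; "joint_pos": joint angles; "qd": joint speeds; "tau": joint torques, N m; "tool_pos": TCP position; "tcp_rot": TCP orientation; "ft_force": force on the tool from outside, world axes, zero at the start; "moment": the same for the moment, N m; "grip_width": finger opening in m; "gripper_force": force on a finger pad.
Only numpy, scipy, OpenCV 4.12 (cv2) and the standard library are available. Lean on these libraries where they do the work, as an engineer would, in place of code of your own. Each camera call takes 0.05 s, during which the arm holds its last target. There are 200 camera calls.

## Task

Lower the white relay module the right way up into the nest of the blue sloped test stand so that it lies flat on the nest floor (do not drop it in), swing the lid down shut over it, and then turn the lid's black knob clockwise until it clicks over into its locked position. Leave the solder reel, the flux tin and the side cutters where they are.

Things in the scene. Friction and masses are not known exactly. Their poses are not given: they have to be found in the camera images.
- relay_module: white box-shaped relay module, 50 (x) x 70 (y) x 40 (z) mm, about 90 g, label on its upper face; lies upright on the black worktop. Origin: centre of its underside, z up through the label, y along the 70 mm side. Grip it across the 50 mm sides
- stand: heavy blue wedge-shaped test stand, 84 mm wide, 135 mm deep, fixed on a 2 mm thick dark green mat on the worktop. Origin at its foot below the nest centre; +x points from the low front end (towards the robot) to the high rear end, z up. Its deck slopes up to the rear at 30 degrees
- nest (a point): centre of the nest floor on the sloping deck, 61 mm above the stand's foot. x up the slope, y left across it, z normal to the deck (leans 30 degrees to the front). Takes the module with its 70 mm side along x, origin here: 75 mm between front and rear aluminium blocks (40, 37 mm high), 54 mm between white side rails only 8 mm high: the fingers pass beside the module above the rails
- lid (a joint): lid hinge angle in rad: 0 shut (parallel to the deck), grows as it opens up and back, 1.57 normal to the deck, stop at 2.25. A stiff friction hinge (0.2 N m) holds the lid wherever it is left; it starts open
- lid_hinge (a point): middle of the lid's hinge line (runs along the nest's y), 50 mm in x and 44 mm in z from the nest point. Axes turn with the lid: -x along it to its free end, z out of its outer (upper) face. Lid: aluminium plate 66 mm wide, z -3.5 to +1.5 mm, x -8 to -127 mm, two windows, a small sprung foot underneath that presses on the module
- lid_tab (a point): red finger tab at the lid's free end, 26 mm wide, 18 mm long, 5 mm thick; point on its outer face, 136 mm from the hinge line
- knob (a joint): knob angle in rad: 0 loose, grows clockwise seen from above the lid, stop at 1.5. A sprung ball gives a weak click near 0.3 and the firm one (0.2 N m) at 1.12; beyond 1.3 it is locked and stays so. Its cross key drops into a slot in the front block as the lid shuts; it passes only near angle 0 and holds the lid once turned
- knob_grip (a point): on the knob's axis, 8 mm below its top: for the middle of the finger pads. Black knob on the lid's outer face, 105.5 mm from the hinge line, 39 mm high: round skirt 38 mm across, 10 mm high, on it an upright grip bar 38 mm long (x), 13 mm thick (y), 29 mm high, white pointer at its -x end. Axes turn with the knob; z along its axis, out of the lid
- knob_top (a point): centre of the knob's top face, 40.5 mm out (lid's z) from the hinge line; a place to push the lid shut
- solder_reel: blue reel of solder wire, 64 mm across, 35 mm high, upright on the white board (its top 18 mm above the worktop), origin at the centre of its underside; bystander
- flux_pot: round flux tin with red and yellow lid, 54 mm across, 23 mm high, origin at the centre of its underside; bystander
- cutters: red-handled side cutters lying flat, 46 x 109 x 12 mm, long along y, origin at the centre of the underside; bystander

How it is judged:
By the outcome, as a careful person would: the job done as asked, in the order asked, and still so for the second after the job is handed in, with the robot touching nothing.
It also fails if it takes over 58 s, if anything falls off the work surface, if the arm or the gripper's body presses on something with over 40 N, if the wrist force passes 120 N, or if a joint passes its speed limit or range.

## Working session

There is one attempt and no reset: what is moved stays moved. The work goes in short steps, Python scripts to look and compute and a tool call to move; the robot and the scene stay as the last step left them, time stands still between calls to the robot, and variables do not carry over. Pictures are saved under pics/ and viewed, at most 10 in all, crops included, and the job is handed in when it is done.

Besides the shell and the picture viewer there is one more tool, called after ">>>" as name(argument=value, ...), one argument or row to a line, values as JSON. carry_out: Moves the arm, as the interface text tells. Its arguments: {"type":"object","properties":{"increments":{"type":"array"}},"required":["increments"]}

```bash
ls; mkdir -p pics; python3 - <<'E'
from cell import env,eyes
import cv2,numpy as np
print(env.observe())
a=eyes.snapshot("scene");b=eyes.snapshot("top")
cv2.imwrite("pics/scene0.png",a);cv2.imwrite("pics/top0.png",b)
for n in("scene","top"):print(n,eyes.calibration(n))
E
```

```text
pics
{'clock': 0.0, 'joint_pos': array([ 6.50027296e+01,  1.76223791e+01,  8.63838778e+01,  8.86131866e-04,
        7.61123755e+01, -4.21224074e+00]), 'qd': array([-0.13564234, -0.05704436,  0.08069896,  0.10037528, -0.11742926,
        0.08596458]), 'tau': array([ 2.33247127e-03, -4.57536042e+01, -2.51920080e+01, -2.30844271e-04,
        1.32592898e-02, -7.66567268e-06]), 'tool_pos': array([0.20377314, 0.53692436, 0.23037995]), 'tcp_rot': array([-1.79881751e+02, -9.57115846e-03,  1.59214747e+02]), 'ft_force': array([-0.16671099, -0.63186635,  0.29274018]), 'moment': array([-0.01807211, -0.03300905,  0.04507789]), 'gripper_force': 0.0, 'grip_width': 0.08560393403824015}
scene {'fx': 387.6909096362358, 'fy': 387.6909096362358, 'cx': 320.43857079441824, 'cy': 201.55443996915088, 'R': array([[-0.52588416, -0.85048391,  0.01108917],
       [-0.56734054,  0.34103355, -0.74954708],
       [ 0.63369596, -0.40046627, -0.66185814]]), 't': array([0.24432152, 0.38190902, 0.5790269 ])}
top {'fx': 433.8801464626094, 'fy': 433.8801464626094, 'cx': 318.9184197632484, 'cy': 199.1548941692772, 'R': array([[-0.00157428, -0.99972273, -0.02349426],
       [-0.98734878,  0.0052791 , -0.1584756 ],
       [ 0.15855569,  0.02294755, -0.98708333]]), 't': array([-0.01656114,  0.52016496,  0.9666016 ])}
```

View pics/scene0.png

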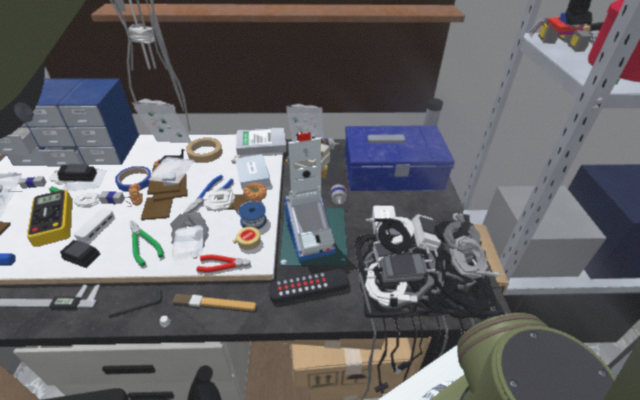

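View pics/top0.png

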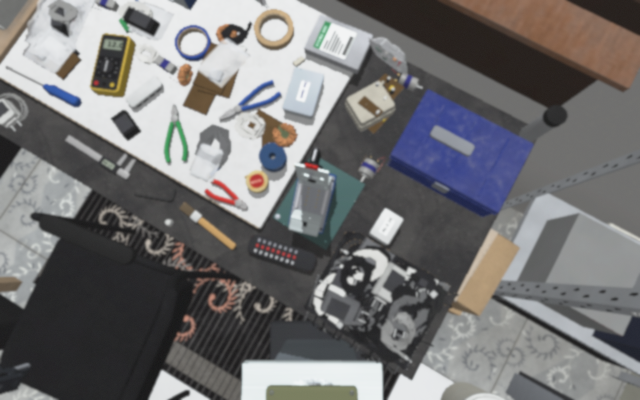

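The scene view shows the stand at about (308,225) with its lid standing open and the knob facing the robot. The white module is at about (383,215) in scene and (386,225) in top. The reel is at (273,157) in top and the flux tin at (258,182). I'll enlarge these areas.

```bash
cat > h.py <<'E'
import numpy as np,cv2
from cell import env,eyes
from scipy.spatial.transform import Rotation as Ro
def ray(cal,u,v):
    d=cal["R"].T@np.array([(u-cal["cx"])/cal["fx"],(v-cal["cy"])/cal["fy"],1]);return -cal["R"].T@cal["t"],d
def onz(cal,u,v,z):
    c,d=ray(cal,u,v);return c+d*(z-c[2])/d[2]
def tri(obs):
    A=np.zeros((3,3));b=np.zeros(3)
    for cal,u,v in obs:
        c,d=ray(cal,u,v);d=d/np.linalg.norm(d);P=np.eye(3)-np.outer(d,d);A+=P;b+=P@c
    return np.linalg.solve(A,b)
def proj(cal,X):
    p=cal["R"]@X+cal["t"];return np.array([p[0]/p[2]*cal["fx"]+cal["cx"],p[1]/p[2]*cal["fy"]+cal["cy"]])
E
python3 - <<'E'
from h import *
a=cv2.imread("pics/scene0.png");b=cv2.imread("pics/top0.png")
A=cv2.resize(a[95:275,270:430],None,fx=3.3,fy=3.3,interpolation=cv2.INTER_CUBIC)
B=cv2.resize(b[140:260,265:415],None,fx=5.3,fy=5,interpolation=cv2.INTER_CUBIC)
B=cv2.resize(b[140:260,265:415],None,fx=5,fy=5,interpolation=cv2.INTER_CUBIC)
cv2.imwrite("pics/A.png",A);cv2.imwrite("pics/B.png",B)
c=eyes.calibration("top")
for p in [(310,210),(386,225)]:print(onz(c,*p,0.04))
c=eyes.calibration("scene")
for p in [(383,214)]:print(onz(c,*p,0.04))
E
```

```text
[0.49496354 0.00239175 0.04      ]
[ 0.45939905 -0.17226288  0.04      ]
[ 0.46437258 -0.17317627  0.04      ]
```

View pics/A.png

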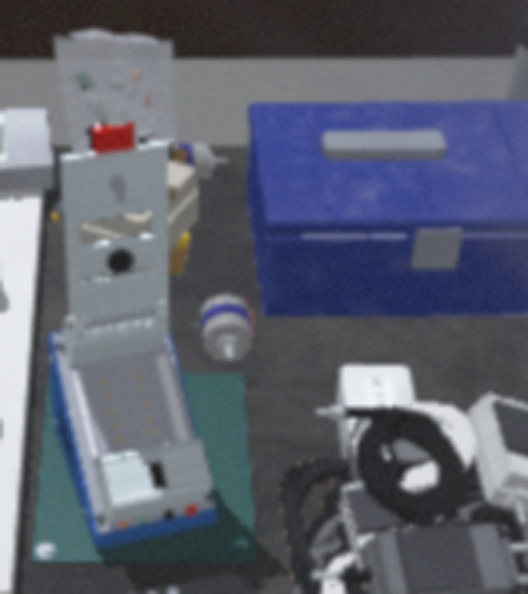

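View pics/B.png

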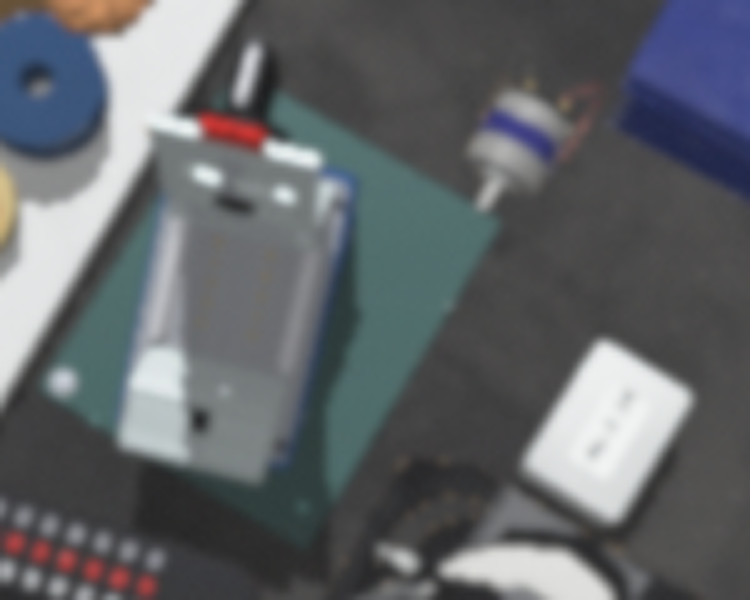

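The crops show the module top corners in B at about (605,337), (693,400), (607,528) and (522,470). The lid is nearly vertical with the knob behind it, and the front block is at about (200,430). Next I'll measure the module and the wrist camera geometry, and plan the move above the module.

```bash
cat >> h.py <<'E'
def pose():
    s=env.observe();return s["tool_pos"],Ro.from_euler("xyz",s["tcp_rot"],degrees=True).as_matrix()
def rows(p1,R1,n,p0=None,R0=None):
    if p0 is None:p0,R0=pose()
    w=Ro.from_matrix(R0.T@R1).as_rotvec()/n
    S=sum(Ro.from_rotvec(k*w).as_matrix() for k in range(n))
    t=np.linalg.solve(S,R0.T@(np.array(p1)-p0))
    print(n,"rows t",np.round(t,4),"w",np.round(w,4),"|w|deg",np.round(np.degrees(np.linalg.norm(w)),2))
def down(yaw):  # tool z down, tool y at world angle yaw(deg)
    y=np.array([np.cos(np.radians(yaw)),np.sin(np.radians(yaw)),0]);z=np.array([0,0,-1.]);return np.stack([np.cross(y,z),y,z],1)
E
python3 - <<'E'
from h import *
c=eyes.calibration("top")
P=np.array([onz(c,265+(u+.5)/5-.5,140+(v+.5)/5-.5,0.04) for u,v in [(605,337),(693,400),(607,528),(522,470)]])
print(P,P.mean(0));
e=P[0]-P[3]+P[1]-P[2];print("long dir",np.degrees(np.arctan2(e[1],e[0])),np.linalg.norm(P[0]-P[3]),np.linalg.norm(P[0]-P[1]))
w=eyes.calibration("wrist");p,R=pose()
print("cam axes in tool",np.round(R.T@w["R"].T,3),"cam pos in tool",R.T@(-w["R"].T@w["t"]-p),w["fx"])
s=env.observe();print(R)
# green mat corners, board z guess
rows([0.44,-0.1,0.25],down(np.degrees(np.arctan2(R[1,1],R[0,1]))),10)
E
```

```text
[[ 0.50112693 -0.17242663  0.04      ]
 [ 0.47169213 -0.21197877  0.04      ]
 [ 0.41322459 -0.17106219  0.04      ]
 [ 0.43979178 -0.1329416   0.04      ]] [ 0.45645886 -0.1721023   0.04      ]
long dir -33.86622799423399 0.07294565543706512 0.049302933420181265
cam axes in tool [[ 0.001 -0.956 -0.293]
 [ 1.     0.001  0.   ]
 [ 0.    -0.293  0.956]] cam pos in tool [ 0.07453481  0.00095419 -0.14284432] 289.48998843509247
[[-9.34900461e-01  3.54909039e-01 -8.38227772e-04]
 [ 3.54909988e-01  9.34898887e-01 -1.72414040e-03]
 [ 1.71745198e-04 -1.90939506e-03 -9.99998162e-01]]
10 rows t [-0.0447 -0.0512 -0.0019] w [-0.0002 -0.     -0.    ] |w|deg 0.01
```

```bash
python3 - <<'E'
from h import *
p,R=pose()
rows([0.40,0.25,0.25],down(62),7)
rows([0.40,-0.09,0.27],down(56),7,np.array([0.40,0.25,0.25]),down(62))
E
```

```text
7 rows t [-0.0423 -0.0262 -0.0028] w [-0.0003 -0.      0.018 ] |w|deg 1.03
7 rows t [-0.0247 -0.0418 -0.0029] w [0.    0.    0.015] |w|deg 0.86
```

>>> carry_out(
  increments=[
    [-0.0423, -0.0262, -0.0028, 0, 0, 0.018, 0.0854],
    [-0.0423, -0.0262, -0.0028, 0, 0, 0.018, 0.0854],
    [-0.0423, -0.0262, -0.0028, 0, 0, 0.018, 0.0854],
    [-0.0423, -0.0262, -0.0028, 0, 0, 0.018, 0.0854],
    [-0.0423, -0.0262, -0.0028, 0, 0, 0.018, 0.0854],
    [-0.0423, -0.0262, -0.0028, 0, 0, 0.018, 0.0854],
    [-0.0423, -0.0262, -0.0028, 0, 0, 0.018, 0.0854],
  ],
)

```text
clock: 0.98
tool_pos: [0.4009, 0.2487, 0.2507]
tcp_rot: [-180.0, -0.0, 152.0]
ft_force: [0.4, 0.6, 0.1]
grip_width: 0.0854
gripper_force: 0.0
```

>>> carry_out(
  increments=[
    [-0.0247, -0.0418, -0.0029, 0, 0, 0.015, 0.0854],
    [-0.0247, -0.0418, -0.0029, 0, 0, 0.015, 0.0854],
    [-0.0247, -0.0418, -0.0029, 0, 0, 0.015, 0.0854],
    [-0.0247, -0.0418, -0.0029, 0, 0, 0.015, 0.0854],
    [-0.0247, -0.0418, -0.0029, 0, 0, 0.015, 0.0854],
    [-0.0247, -0.0418, -0.0029, 0, 0, 0.015, 0.0854],
    [-0.0247, -0.0418, -0.0029, 0, 0, 0.015, 0.0854],
    [0, 0, 0, 0, 0, 0, 0.0854],
  ],
)

```text
clock: 1.98
tool_pos: [0.4003, -0.0924, 0.2712]
tcp_rot: [-180.0, 0.0, 145.7]
ft_force: [-0.3, 1.0, 1.2]
grip_width: 0.0857
gripper_force: 0.0
```

```bash
python3 - <<'E'
from h import *
import pickle
w=eyes.calibration("wrist");a=eyes.snapshot("wrist");cv2.imwrite("pics/w1r.png",a);pickle.dump(w,open("w1.pkl","wb"))
cv2.imwrite("pics/w1.png",cv2.resize(a,None,fx=1.25,fy=1.25,interpolation=cv2.INTER_CUBIC))
s=env.observe();print(s["clock"],s["tool_pos"],s["tcp_rot"],s["joint_pos"])
E
```

```text
2.025 [ 0.40007689 -0.09063337  0.27095726] [ 1.79992129e+02 -4.56982532e-02  1.45754803e+02] [-1.86870176e+01  2.20200129e+00  1.00191143e+02  2.03100348e-02
  7.76487686e+01 -7.44461695e+01]
```

View pics/w1.png

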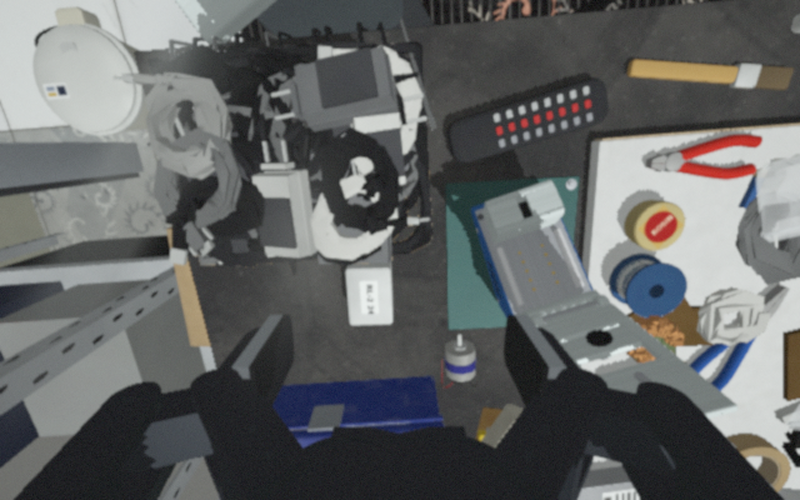

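The wrist view shows the module's bright top face from about (348,265) to (393,325), free on both grip sides. The stand runs from its front block at (525,205) up to the lid at about (640,360). I'll measure the module by mask and enlarge the stand.

```bash
python3 - <<'E'
from h import *
import pickle
w=pickle.load(open("w1.pkl","rb"));a=cv2.imread("pics/w1r.png")
hsv=cv2.cvtColor(a,cv2.COLOR_BGR2HSV)
m=((hsv[...,2]>165)&(hsv[...,1]<60)).astype(np.uint8)
roi=np.zeros_like(m);roi[205:268,270:322]=1;m&=roi
m=cv2.morphologyEx(m,cv2.MORPH_CLOSE,np.ones((9,9)))
cs,_=cv2.findContours(m,0,1);k=max(cs,key=cv2.contourArea);print(cv2.boundingRect(k))
W=np.array([onz(w,*q[0],.04)[:2] for q in k])
r=cv2.minAreaRect(W.astype(np.float32)*1000);print(r)
print(cv2.boxPoints(r))
x0,y0,f=365,135,4
cv2.imwrite("pics/w1c.png",cv2.resize(a[y0:y0+140,x0:x0+190],None,fx=f,fy=f,interpolation=cv2.INTER_CUBIC))
E
```

```text
(270, 205, 44, 55)
((452.1649169921875, -170.48348999023438), (56.166786193847656, 84.4072494506836), 58.68216323852539)
[[ 401.51315  -172.53824 ]
 [ 473.62204  -216.41187 ]
 [ 502.81668  -168.42874 ]
 [ 430.7078   -124.555115]]
```

View pics/w1c.png

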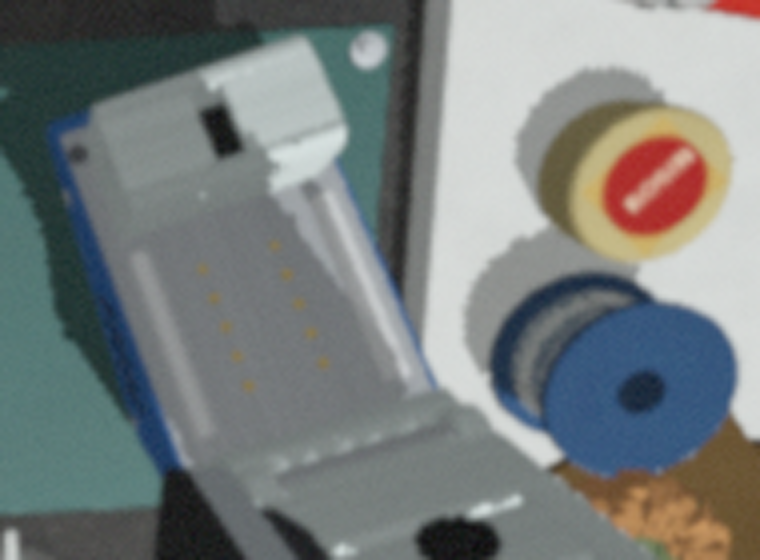

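The crop shows two rows of gold contact pads on the nest floor, centred at about (262,315), and the key slot in the front block at (222,130). I'll fit the nest pose from these.

```bash
python3 - <<'E'
from h import *
import pickle
w=pickle.load(open("w1.pkl","rb"));a=cv2.imread("pics/w1r.png");T=eyes.calibration("top");S=eyes.calibration("scene")
hsv=cv2.cvtColor(a,cv2.COLOR_BGR2HSV)
m=((hsv[...,2]>165)&(hsv[...,1]<60)).astype(np.uint8)
roi=np.zeros_like(m);roi[212:268,276:322]=1;m&=roi
m=cv2.morphologyEx(m,cv2.MORPH_CLOSE,np.ones((9,9)))
k=max(cv2.findContours(m,0,1)[0],key=cv2.contourArea);print(cv2.boundingRect(k))
r=cv2.minAreaRect(np.array([onz(w,*q[0],.04)[:2] for q in k],np.float32)*1000);print(r)
u=lambda p,x0,y0,f:((p[0]+.5)/f-.5+x0,(p[1]+.5)/f-.5+y0)
L=[(203,268),(215,298),(226,328),(237,357),(248,385)];Rr=[(275,245),(287,274),(299,304),(311,333),(323,363)]
W=lambda p:(w,*u(p,365,135,4));A=lambda p:(S,*u(p,270,95,3.3));B=lambda p:(T,*u(p,265,140,5))
slot=tri([W((222,130)),B((200,420))]);slot3=tri([W((222,130)),B((200,420)),A((157,473))]);print("slot",slot,slot3,"exp z .0699")
c0=onz(*W((262,315)),.063);yaw=np.arctan2(*(c0-slot3)[1::-1]);print("nest",c0,"yaw",np.degrees(yaw),"dist",np.linalg.norm((c0-slot3)[:2]),"exp .068")
N=lambda y:Ro.from_euler("zy",[y,-np.pi/6]).as_matrix()
for it in range(4):
    Rn=N(yaw);P=[]
    for row in(L,Rr):
        q=[]
        for p in row:
            c,d=ray(*W(p));q.append(c+d*((c0-c)@Rn[:,2])/(d@Rn[:,2])*1)
        P.append(np.array(q))
    d=sum(q[-1]-q[0] for q in P);yaw=np.arctan2(d[1],d[0]);c0=(P[0].mean(0)+P[1].mean(0))/2
    c0=c0+Rn[:,2]*0
print("pads yaw",np.degrees(yaw),"c",c0,[(np.round((q-c0)@N(yaw),4)[[0,4]]).tolist() for q in P])
print("nest tri with A", tri([W((262,315)),A((128,409))]))
print("tab tri top edge",tri([B((233,130)),A((113,137))]))
E
```

```text
(277, 214, 37, 46)
((459.4084167480469, -171.6731414794922), (49.945133209228516, 68.79208374023438), 55.739200592041016)
slot [0.45956389 0.01386477 0.07229718] [0.45999755 0.01393616 0.06618545] exp z .0699
nest [ 0.52267402 -0.00160867  0.063     ] yaw -13.9292566045212 dist 0.0645753947259029 exp .068
pads yaw -15.105834060511059 c [ 0.52272769 -0.00164902  0.06303099] [[[-0.0201, -0.0124, -0.0], [0.02, -0.0111, -0.0]], [[-0.0204, 0.011, 0.0], [0.0196, 0.0124, 0.0]]]
nest tri with A [ 0.52158562 -0.00208553  0.06354107]
tab tri top edge [ 0.54704595 -0.00950196  0.26138   ]
```

```bash
python3 - <<'E'
from h import *
import pickle
w=pickle.load(open("w1.pkl","rb"));a=cv2.imread("pics/w1r.png")
g=cv2.cvtColor(a,cv2.COLOR_BGR2GRAY).astype(np.float32)
c=np.array([.5225,-.0018,.063]);Rn=Ro.from_euler("zy",[-14.8,-30],degrees=True).as_matrix()
pr=lambda x,y,z:proj(w,c+Rn@np.array([x,y,z])/1000)
for z,y in((0,0),(0,-8),(0,8)):
    print("x profile y",y,[(x,int(cv2.getRectSubPix(g,(1,1),tuple(map(float,pr(x,y,z))))[0,0])) for x in range(-50,46,2)])
for x in(-15,0,15):print("y profile x",x,[(y,int(cv2.getRectSubPix(g,(1,1),tuple(map(float,pr(x,y,0))))[0,0])) for y in range(-40,41,2)])
f=lambda q:(np.array(q)-[365,135]+.5)*4-.5
print("slot crop px pred",f(pr(-55.5,0,40)),"front bottom",f(pr(-37.5,0,0)),"rear bottom",f(pr(37.5,0,0)),"front top rear edge",f(pr(-37.5,0,40)))
rows([.459,-.1715,.12],down(55.7),5);rows([.459,-.1715,.012],down(55.7),4,np.array([.459,-.1715,.12]),down(55.7))
E
```

```text
x profile y 0 [(-50, 127), (-48, 130), (-46, 129), (-44, 125), (-42, 123), (-40, 122), (-38, 122), (-36, 116), (-34, 115), (-32, 116), (-30, 115), (-28, 113), (-26, 115), (-24, 116), (-22, 116), (-20, 116), (-18, 115), (-16, 116), (-14, 115), (-12, 116), (-10, 116), (-8, 118), (-6, 116), (-4, 118), (-2, 116), (0, 116), (2, 117), (4, 118), (6, 117), (8, 120), (10, 118), (12, 117), (14, 118), (16, 118), (18, 118), (20, 117), (22, 117), (24, 119), (26, 119), (28, 117), (30, 119), (32, 118), (34, 118), (36, 119), (38, 118), (40, 120), (42, 127), (44, 139)]
x profile y -8 [(-50, 128), (-48, 130), (-46, 129), (-44, 127), (-42, 124), (-40, 125), (-38, 120), (-36, 118), (-34, 118), (-32, 117), (-30, 116), (-28, 118), (-26, 117), (-24, 118), (-22, 118), (-20, 117), (-18, 119), (-16, 119), (-14, 116), (-12, 118), (-10, 118), (-8, 120), (-6, 120), (-4, 120), (-2, 120), (0, 119), (2, 121), (4, 120), (6, 120), (8, 122), (10, 121), (12, 121), (14, 122), (16, 121), (18, 119), (20, 121), (22, 121), (24, 121), (26, 120), (28, 122), (30, 122), (32, 120), (34, 120), (36, 121), (38, 120), (40, 120), (42
[... 1609 characters left out ...]
, 143), (-28, 147), (-26, 135), (-24, 121), (-22, 118), (-20, 118), (-18, 118), (-16, 120), (-14, 120), (-12, 119), (-10, 119), (-8, 121), (-6, 122), (-4, 119), (-2, 122), (0, 118), (2, 118), (4, 117), (6, 118), (8, 118), (10, 118), (12, 115), (14, 115), (16, 115), (18, 116), (20, 116), (22, 116), (24, 117), (26, 121), (28, 133), (30, 142), (32, 179), (34, 193), (36, 171), (38, 154), (40, 115)]
slot crop px pred [208.40986096 125.12452413] front bottom [221.98360043 206.33564051] rear bottom [302.1981181  428.29917515] front top rear edge [228.72827588 180.85071498]
5 rows t [-0.0189 -0.0067  0.0302] w [ 0.     -0.0002  0.0002] |w|deg 0.01
4 rows t [0.    0.    0.027] w [0. 0. 0.] |w|deg 0.0
```

>>> carry_out(
  increments=[
    [-0.0189, -0.0067, 0.0302, 0, 0, 0, 0.0854],
    [-0.0189, -0.0067, 0.0302, 0, 0, 0, 0.0854],
    [-0.0189, -0.0067, 0.0302, 0, 0, 0, 0.0854],
    [-0.0189, -0.0067, 0.0302, 0, 0, 0, 0.0854],
    [-0.0189, -0.0067, 0.0302, 0, 0, 0, 0.0854],
    [0, 0, 0, 0, 0, 0, 0.0854],
  ],
)

```text
clock: 2.78
tool_pos: [0.4593, -0.1686, 0.118]
tcp_rot: [-180.0, -0.3, 146.0]
ft_force: [-0.3, 0.5, -0.0]
grip_width: 0.0853
gripper_force: 0.0
```

>>> carry_out(
  increments=[
    [0, 0, 0.027, 0, 0, 0, 0.0854],
    [0, 0, 0.027, 0, 0, 0, 0.0854],
    [0, 0, 0.027, 0, 0, 0, 0.0854],
    [0, 0, 0.015, 0, 0, 0, 0.0854],
    [0, 0, 0.012, 0, 0, 0, 0.0854],
    [0, 0, 0, 0, 0, 0, 0.0854],
  ],
)

```text
clock: 3.52
tool_pos: [0.4598, -0.1692, 0.0123]
tcp_rot: [180.0, -0.1, 146.0]
ft_force: [-0.7, -0.7, -0.6]
grip_width: 0.0853
gripper_force: 0.0
```

>>> carry_out(
  increments=[
    [0.0005, -0.0022, 0, 0, 0, 0, 0.0854],
    [0, 0, 0, 0, 0, 0, 0.045],
    [0, 0, 0, 0, 0, 0, 0.045],
    [0, 0, 0, 0, 0, 0, 0.045],
    [0, 0, 0, 0, 0, 0, 0.045],
    [0, 0, 0, 0, 0, 0, 0.045],
    [0, 0, 0, 0, 0, 0, 0.045],
  ],
)

```text
clock: 4.4
tool_pos: [0.4587, -0.172, 0.013]
tcp_rot: [180.0, 0.1, 146.0]
ft_force: [-0.8, 0.6, 5.6]
grip_width: 0.0493
gripper_force: 62.2
```

```bash
cat >> h.py <<'E'
NEST=np.array([.5225,-.0020,.063]);YAW=-13.5
def nf(yaw=None):return Ro.from_euler("zy",[YAW if yaw is None else yaw,-30],degrees=True).as_matrix()
def tn(yaw=None):
    N=nf(yaw);return np.stack([-N[:,0],N[:,1],-N[:,2]],1)
E
python3 - <<'E'
from h import *
p,R=pose();p1=p+[0,0,.15]
rows(p1,R,4)
N=nf();rows(NEST+N@[0,0,.11],tn(),9,p1,R);print(NEST+N@[0,0,.11])
E
```

```text
4 rows t [-0.      0.     -0.0375] w [0. 0. 0.] |w|deg 0.0
9 rows t [0.0072 0.0176 0.0001] w [-0.0236 -0.0534 -0.0389] |w|deg 4.02
[ 0.4675     -0.002       0.15826279]
```

>>> carry_out(
  increments=[
    [0, 0, -0.02, 0, 0, 0, 0.045],
    [0, 0, -0.04, 0, 0, 0, 0.045],
    [0, 0, -0.045, 0, 0, 0, 0.045],
    [0, 0, -0.045, 0, 0, 0, 0.045],
    [0, 0, 0, 0, 0, 0, 0.045],
  ],
)

```text
clock: 5.03
tool_pos: [0.461, -0.173, 0.1659]
tcp_rot: [179.9, 0.5, 146.0]
ft_force: [-0.0, -0.0, -1.6]
grip_width: 0.0495
gripper_force: 62.2
```

>>> carry_out(
  increments=[
    [0.0072, 0.0176, 0.0001, -0.0236, -0.0534, -0.0389, 0.045],
    [0.0072, 0.0176, 0.0001, -0.0236, -0.0534, -0.0389, 0.045],
    [0.0072, 0.0176, 0.0001, -0.0236, -0.0534, -0.0389, 0.045],
    [0.0072, 0.0176, 0.0001, -0.0236, -0.0534, -0.0389, 0.045],
    [0.0072, 0.0176, 0.0001, -0.0236, -0.0534, -0.0389, 0.045],
    [0.0072, 0.0176, 0.0001, -0.0236, -0.0534, -0.0389, 0.045],
    [0.0072, 0.0176, 0.0001, -0.0236, -0.0534, -0.0389, 0.045],
    [0.0072, 0.0176, 0.0001, -0.0236, -0.0534, -0.0389, 0.045],
    [0.0072, 0.0176, 0.0001, -0.0236, -0.0534, -0.0389, 0.045],
    [0, 0, 0, 0, 0, 0, 0.045],
  ],
)

```text
clock: 6.28
tool_pos: [0.4637, -0.0005, 0.1556]
tcp_rot: [172.3, 28.7, 164.6]
ft_force: [-0.2, -0.5, -1.3]
grip_width: 0.0497
gripper_force: 62.1
```

```bash
python3 - <<'E'
from h import *
import pickle
s=env.observe();print(s["tool_pos"],s["joint_pos"].round(1))
p,R=pose();print("in nest frame",(nf().T@(p-NEST)).round(4),"rot err deg",np.degrees(Ro.from_matrix(R.T@tn()).as_rotvec()).round(2))
w=eyes.calibration("wrist");a=eyes.snapshot("wrist");cv2.imwrite("pics/w2r.png",a);pickle.dump((w,p,R),open("w2.pkl","wb"))
pr=lambda x,y,z:proj(w,NEST+nf()@[x/1e3,y/1e3,z/1e3]).round()
print("slot",pr(-55.5,0,40),"tcp",proj(w,p).round())
cv2.imwrite("pics/w2.png",cv2.resize(a,None,fx=1.25,fy=1.25,interpolation=cv2.INTER_CUBIC))
E
```

```text
[ 4.63675944e-01 -4.57134843e-04  1.55552459e-01] [ -8.9   3.5 128.3  13.7  19.5 -97.3]
in nest frame [-0.0049  0.0004  0.1096] rot err deg [ 0.04 -0.45  0.01]
slot [317. 147.] tcp [317. 254.]
```

View pics/w2.png

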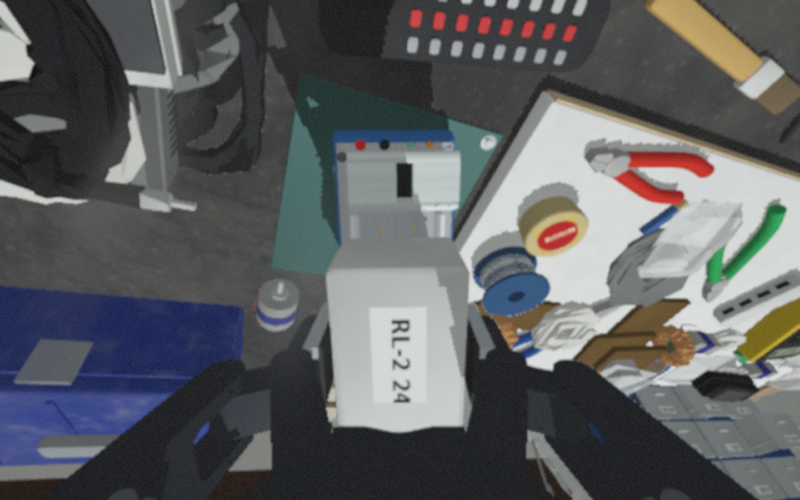

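The module is held straight, with its label readable. The block slot is at (404,181), the pads at (381,229) and (413,229), the block sides at 346 and 460, and the blue deck sides at about 338 and 456. I'll cast these into the nest frame.

```bash
python3 - <<'E'
from h import *
import pickle
w,p,R=pickle.load(open("w2.pkl","rb"))
N=nf()
def hit(u,v,zn):
    c,d=ray(w,(u+.5)/1.25-.5,(v+.5)/1.25-.5);c=N.T@(c-NEST);d=N.T@d;return ((c+d*(zn/1e3-c[2])/d[2])*1e3).round(1)
for n,u,v,z in[("padL",381,229,0),("padR",413,229,0),("slot",404,181,40),("slotTL",397,164,40),("slotBR",412,198,40),("blockL",346,190,40),("blockR",460,180,40),("blueFL",334,132,0),("blueFR",454,132,0),("blueL240",341,238,0),("blueR235",457,233,0)]:
    print(n,hit(u,v,z))
print("modTop corners", [ (R.T@(0+N@(hit(u,v,110-13+40+13-13)/1e3)+NEST-p)*1e3).round(1) for u,v in[(328,268),(467,264),(465,425),(331,425)]])
print("cam in nest",(N.T@(-w["R"].T@w["t"]-NEST)).round(4))
a=cv2.imread("pics/w2r.png")
cv2.imwrite("pics/w2c.png",cv2.resize(a[95:215,255:385],None,fx=5,fy=5,interpolation=cv2.INTER_CUBIC))
E
```

```text
padL [-19.3 -11.1   0. ]
padR [-19.4  11.8   0. ]
slot [-57.2   4.6  40. ]
slotTL [-66.8   0.5  40. ]
slotBR [-47.3   9.3  40. ]
blockL [-52.  -29.3  40. ]
blockR [-57.8  37.   40. ]
blueFL [-85.2 -41.4   0. ]
blueFR [-85.3  38.2   0. ]
blueL240 [-12.7 -40.    0. ]
blueR235 [-16.4  43.5   0. ]
modTop corners [array([ 33. , -22.9, -27.2]), array([ 34.5,  24. , -27.2]), array([-31.7,  26.9, -27.7]), array([-31.7, -25.3, -27.7])]
cam in nest [-0.0782  0.0012  0.2527]
```

View pics/w2c.png

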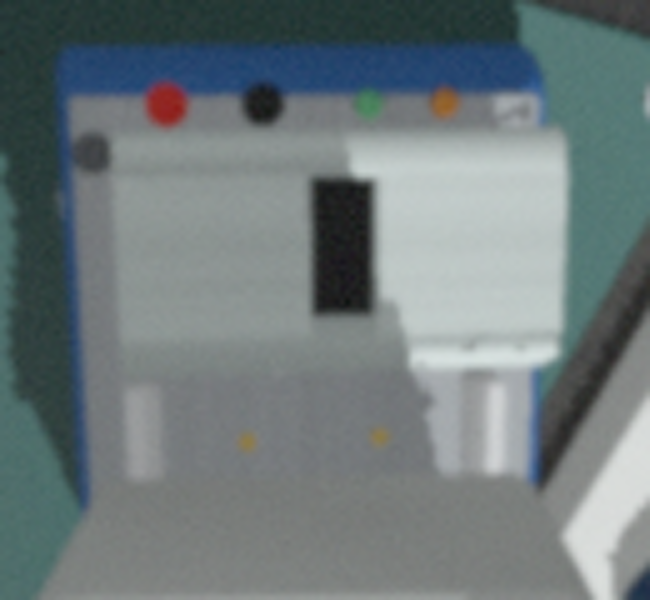

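The mismatch comes from my own frame code. Lowercase "zy" in scipy is extrinsic, so the nest frame was rolled. I'll fix that and redo the casts from both wrist views.

```bash
sed -i 's/from_euler("zy"/from_euler("ZY"/' h.py; python3 - <<'E'
from h import *
import pickle
w,p,R=pickle.load(open("w2.pkl","rb"));w1=pickle.load(open("w1.pkl","rb"))
def hit(N,c0,w,u,v,zn):
    c,d=ray(w,u,v);c=N.T@(c-c0);d=N.T@d;return ((c+d*(zn/1e3-c[2])/d[2])*1e3).round(1)
f2=lambda u,v:(255+(u+.5)/5-.5,95+(v+.5)/5-.5);f1=lambda u,v:(365+(u+.5)/4-.5,135+(v+.5)/4-.5)
for yaw in(-12.5,-13.5,-14.5):
    N=nf(yaw);print("yaw",yaw)
    for n,u,v,z in[("padL",246,441,0),("padR",380,437,0),("slot",343,246,40),("blockL",112,132,40),("blockR",566,128,40),("blockLr",120,340,40),("blockRr",557,345,40),("railL",142,430,8),("railR",485,430,8)]:
        print(n,hit(N,NEST,w,*f2(u,v),z),end=" ")
    print()
    for n,u,v,z in[("pads",262,315,0),("padF",239,256.5,0),("padR",285.5,374,0),("slot",222,130,40)]:print(n,hit(N,NEST,w1,*f1(u,v),z),end=" ")
    print()
E
```

```text
yaw -12.5
padL [-20.4 -10.9   0. ] padR [-19.4  13.2   0. ] slot [-57.    3.1  40. ] blockL [-74.5 -28.9  40. ] blockR [-72.   36.3  40. ] blockLr [-45.3 -30.2  40. ] blockRr [-40.6  34.9  40. ] railL [-25.2 -28.9   8. ] railR [-21.1  30.6   8. ] 
pads [0.1 0.4 0. ] padF [-20.1   1.3   0. ] padR [20.  -0.4  0. ] slot [-52.3   2.8  40. ] 
yaw -13.5
padL [-20.2 -11.2   0. ] padR [-19.6  12.9   0. ] slot [-57.1   1.9  40. ] blockL [-74.1 -30.3  40. ] blockR [-72.6  34.9  40. ] blockLr [-44.9 -31.2  40. ] blockRr [-41.  34.  40.] railL [-24.9 -29.4   8. ] railR [-21.6  30.3   8. ] 
pads [0.1 0.4 0. ] padF [-20.1   1.    0. ] padR [20.  -0.1  0. ] slot [-52.3   1.7  40. ] 
yaw -14.5
padL [-20.1 -11.6   0. ] padR [-19.7  12.6   0. ] slot [-57.1   0.6  40. ] blockL [-73.6 -31.8  40. ] blockR [-73.1  33.5  40. ] blockLr [-44.5 -32.2  40. ] blockRr [-41.5  33.1  40. ] railL [-24.5 -29.8   8. ] railR [-21.9  30.    8. ] 
pads [0.1 0.4 0. ] padF [-20.2   0.7   0. ] padR [20.   0.2  0. ] slot [-52.3   0.6  40. ]
```

```bash
sed -i 's/^NEST=.*/YAW=-14.9;NEST=np.array([.5226,-.0017,.063])/' h.py; python3 - <<'E'
from h import *
import pickle
w,p,R=pickle.load(open("w2.pkl","rb"))
for u,v in[(328,268),(467,264)]:
    c,d=ray(w,(u+.5)/1.25-.5,(v+.5)/1.25-.5);c=R.T@(c-p);d=R.T@d;print("mod front tool",(c+d*(-.027-c[2])/d[2]).round(4))
N=nf();p0,R0=pose()
print("now nest",(N.T@(p0-NEST)).round(4))
rows(NEST+N@[0,0,.075],tn(),6);print(NEST+N@[0,0,.07])
E
```

```text
mod front tool [ 0.0329 -0.0229 -0.027 ]
mod front tool [ 0.0344  0.0241 -0.027 ]
now nest [-0.0009 -0.0142  0.1087]
6 rows t [-0.0002  0.0019  0.0058] w [ 0.0215 -0.0034 -0.0016] |w|deg 1.25
[0.48877684 0.00729965 0.12362178]
```

>>> carry_out(
  increments=[
    [0, 0.0019, 0.0058, 0.0215, -0.0034, -0.0016, 0.045],
    [0, 0.0019, 0.0058, 0.0215, -0.0034, -0.0016, 0.045],
    [0, 0.0019, 0.0058, 0.0215, -0.0034, -0.0016, 0.045],
    [0, 0.0019, 0.0058, 0.0215, -0.0034, -0.0016, 0.045],
    [0, 0.0019, 0.0058, 0.0215, -0.0034, -0.0016, 0.045],
    [0, 0.0019, 0.0058, 0.0215, -0.0034, -0.0016, 0.045],
    [0, 0, 0, 0, 0, 0, 0.045],
    [0, 0, 0, 0, 0, 0, 0.045],
  ],
)

```text
clock: 7.32
tool_pos: [0.4877, 0.0071, 0.1288]
tcp_rot: [179.9, 30.2, 165.0]
ft_force: [-0.4, 0.9, -0.8]
grip_width: 0.049
gripper_force: 62.1
```

```bash
python3 - <<'E'
from h import *
import pickle
N=nf();p,R=pose();print("nest",(N.T@(p-NEST)).round(4));rows(NEST+N@[-.001,0,.055],tn(),3)
w=eyes.calibration("wrist");a=eyes.snapshot("wrist");cv2.imwrite("pics/w3r.png",a);pickle.dump((w,p,R),open("w3.pkl","wb"))
cv2.imwrite("pics/w3c.png",cv2.resize(a[90:350,190:450],None,fx=2.3,fy=2.3,interpolation=cv2.INTER_CUBIC))
f=lambda x,y,z:((proj(w,NEST+N@[x/1e3,y/1e3,z/1e3])-[190,90]+.5)*2.3-.5).round()
print("pred slot",f(-55.5,0,40),"block rear edge",f(-37.5,33,40),f(-37.5,-33,40),env.observe()["joint_pos"].round(1))
E
```

```text
nest [ 0.0017 -0.0005  0.075 ]
3 rows t [0.0009 0.0002 0.0067] w [-0.      0.0013 -0.0005] |w|deg 0.08
pred slot [295. 119.] block rear edge [417. 187.] [173. 187.] [  2.4   9.5 127.8 -32.8  16.  -43.1]
```

View pics/w3c.png

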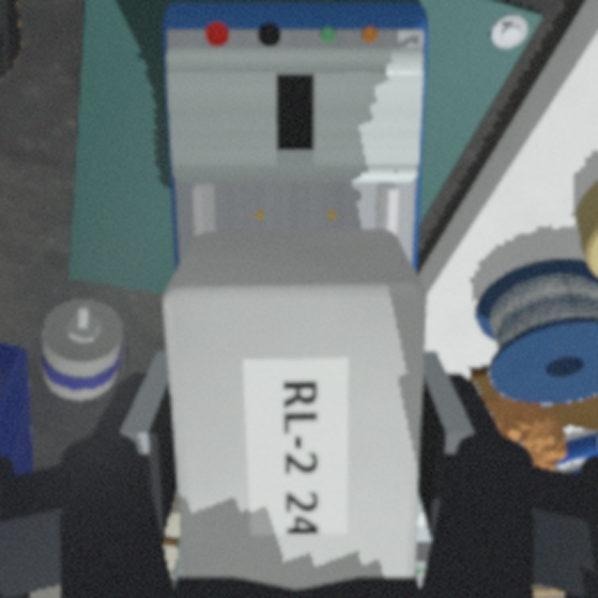

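The view shows the module well aligned laterally, with the slot at (296,112). The module's front top edge is at row 288 and its bottom edge at row 232. Now I'll check the fore-aft offsets numerically.

```bash
python3 - <<'E'
from h import *
import pickle
w,p,R=pickle.load(open("w3.pkl","rb"));N=nf();T=(N.T@(p-NEST))[2]*1e3
def hit(u,v,zn):
    c,d=ray(w,190+(u+.5)/2.3-.5,90+(v+.5)/2.3-.5);c=N.T@(c-NEST);d=N.T@d;return ((c+d*(zn/1e3-c[2])/d[2])*1e3).round(1)
print("modtop front",hit(165,290,T+27),hit(425,287,T+27),"bottom",hit(180,234,T-13),hit(412,232,T-13))
print("pads",hit(260,216,0),hit(332,216,0),"slot",hit(296,75,40),hit(296,150,40),"block rear",hit(390,175,40),hit(390,184,40),"block front top",hit(200,72,40))
print("rails front ends",hit(203,184,8),hit(392,188,8))
E
```

```text
modtop front [-30.7 -23.8 102. ] [-31.2  24.2 102. ] bottom [-30.3 -27.7  62. ] [-30.8  28.4  62. ]
pads [-19.5 -11.8   0. ] [-19.5  12.4   0. ] slot [-66.7   0.4  40. ] [-47.4   0.4  40. ] block rear [-40.7  25.6  40. ] [-38.2  25.7  40. ] block front top [-67.4 -24.3  40. ]
rails front ends [-32.  -29.3   8. ] [-30.6  31.    8. ]
```

>>> carry_out(
  increments=[
    [0.002, 0.0002, 0.01, 0, 0.001, 0, 0.045],
    [0.0022, 0.0002, 0.01, 0, 0.001, 0, 0.045],
    [0, 0, 0.01, 0, 0, 0, 0.045],
    [0, 0, 0.008, 0, 0, 0, 0.045],
    [0, 0, 0.007, 0, 0, 0, 0.045],
    [0, 0, 0, 0, 0, 0, 0.045],
  ],
)

```text
clock: 8.12
tool_pos: [0.5058, 0.0025, 0.0876]
tcp_rot: [180.0, 30.1, 165.0]
ft_force: [0.8, 0.0, -1.8]
grip_width: 0.0493
gripper_force: 62.1
```

```bash
cat > st.py <<'E'
from h import *
N=nf();p,R=pose();s=env.observe();print(s["clock"],"nest",(N.T@(p-NEST)*1e3).round(1),"rot",np.degrees(Ro.from_matrix(R.T@tn()).as_rotvec()).round(2),"F nest",(N.T@s["ft_force"]).round(1),"w",s["grip_width"].round(4))
E
python3 st.py
```

```text
Traceback (most recent call last):
  File "st.py", line 2, in <module>
    N=nf();p,R=pose();s=env.observe();print(s["clock"],"nest",(N.T@(p-NEST)*1e3).round(1),"rot",np.degrees(Ro.from_matrix(R.T@tn()).as_rotvec()).round(2),"F nest",(N.T@s["ft_force"]).round(1),"w",s["grip_width"].round(4))
                                                                                                                                                                                                    ^^^^^^^^^^^^^^^^^^^^^
AttributeError: 'float' object has no attribute 'round'
```

```bash
sed -i 's/s\["grip_width"\].round(4)/round(s["grip_width"],4)/' st.py; python3 st.py
```

```text
8.125 nest [-2.7 -0.2 30. ] rot [-0.01  0.11 -0.06] F nest [-0.2  0.2 -1.9] w 0.0493
```

>>> carry_out(
  increments=[
    [0, 0, 0.005, 0, 0, 0, 0.045],
    [0, 0, 0.004, 0, 0, 0, 0.045],
    [0, 0, 0.003, 0, 0, 0, 0.045],
    [0, 0, 0.002, 0, 0, 0, 0.045],
    [0, 0, 0, 0, 0, 0, 0.045],
  ],
)

```text
clock: 8.75
tool_pos: [0.5125, 0.0011, 0.0758]
tcp_rot: [180.0, 30.1, 165.0]
ft_force: [0.6, 0.4, -0.1]
grip_width: 0.0493
gripper_force: 62.1
```

```bash
python3 st.py
```

```text
8.75 nest [-2.7  0.1 16.3] rot [ 0.02  0.14 -0.05] F nest [ 0.4  0.6 -0.3] w 0.0493
```

>>> carry_out(
  increments=[
    [0, 0, 0.0015, 0, 0, 0, 0.045],
    [0, 0, 0.0015, 0, 0, 0, 0.045],
    [0, 0, 0, 0, 0, 0, 0.045],
  ],
)

```text
clock: 9.12
tool_pos: [0.5139, 0.0009, 0.0729]
tcp_rot: [180.0, 30.1, 165.1]
ft_force: [-0.0, 0.7, -0.9]
grip_width: 0.0486
gripper_force: 62.1
```

```bash
python3 st.py
```

```text
9.125 nest [-2.9  0.2 13.1] rot [ 0.02  0.11 -0.03] F nest [-0.6  0.7 -0.7] w 0.0486
```

>>> carry_out(
  increments=[
    [0, 0, 0.001, 0, 0, 0, 0.045],
    [0, 0, 0.001, 0, 0, 0, 0.045],
    [0, 0, 0, 0, 0, 0, 0.045],
  ],
)

```text
clock: 9.5
tool_pos: [0.5144, 0.0007, 0.0717]
tcp_rot: [179.9, 30.1, 165.1]
ft_force: [-5.3, 2.1, 7.0]
grip_width: 0.0488
gripper_force: 63.4
```

```bash
python3 st.py
```

```text
9.5 nest [-3.1  0.3 11.8] rot [ 0.04  0.15 -0.02] F nest [-1.4  0.7  8.9] w 0.0488
```

>>> carry_out(
  increments=[
    [0, 0, 0, 0, 0, 0, 0.054],
    [0, 0, 0, 0, 0, 0, 0.06],
    [0, 0, 0, 0, 0, 0, 0.07],
    [0, 0, 0, 0, 0, 0, 0.07],
    [0, 0, -0.02, 0, 0, 0, 0.07],
    [0, 0, -0.04, 0, 0, 0, 0.07],
    [0, 0, -0.05, 0, 0, 0, 0.07],
    [0, 0, 0, 0, 0, 0, 0.07],
  ],
)

```text
clock: 10.5
tool_pos: [0.4675, 0.012, 0.1612]
tcp_rot: [-179.9, 30.6, 164.9]
ft_force: [-0.1, -0.5, 0.4]
grip_width: 0.0696
gripper_force: 0.0
```

```bash
python3 st.py; python3 - <<'E'
from h import *
import pickle
p,R=pose();w=eyes.calibration("wrist");a=eyes.snapshot("wrist");b=eyes.snapshot("scene");t=eyes.snapshot("top");cv2.imwrite("pics/w4r.png",a);cv2.imwrite("pics/s4r.png",b);cv2.imwrite("pics/t4r.png",t);pickle.dump((w,p,R),open("w4.pkl","wb"))
A=cv2.resize(a[60:310,190:450],None,fx=1.6,fy=1.6,interpolation=cv2.INTER_CUBIC)
B=cv2.resize(b[110:270,260:360],None,fx=2.5,fy=2.5,interpolation=cv2.INTER_CUBIC)
cv2.imwrite("pics/m4.png",np.hstack([A,B])) if A.shape[0]==B.shape[0] else print(A.shape,B.shape)
N=nf();print([((proj(w,NEST+N@(np.array(q)/1e3))-[190,60])*1.6).round() for q in[(-35,25,40),(35,25,40),(35,-25,40),(-35,-25,40)]])
E
```

```text
10.5 nest [-1.000e-01 -9.000e-01  1.134e+02] rot [-0.17  0.64 -0.19] F nest [ 0.2 -0.5  0.3] w 0.0696
[array([259., 169.]), array([255., 303.]), array([158., 304.]), array([153., 169.])]
```

View pics/m4.png

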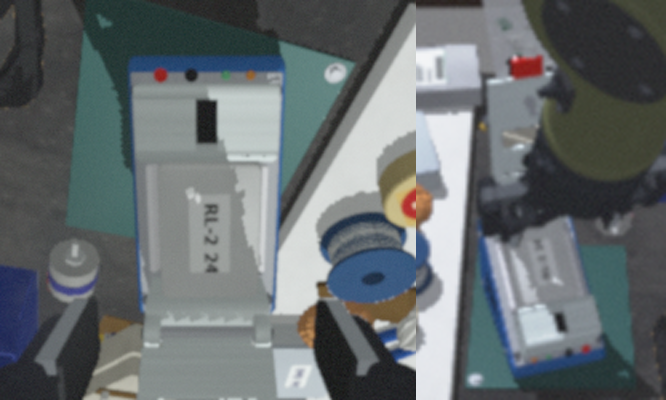

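The picture shows the module lying flat between the blocks with its top level with theirs. Before planning the lid, I'll fit a kinematic model to the recorded poses and check that the knob poses are within joint range.

```bash
cat > kin.py <<'E'
from h import *
from scipy.optimize import least_squares
E=lambda a,x:Ro.from_euler(a,x,degrees=True).as_matrix()
def fk(q,g,s4=1,s6=1):
    R1=E("z",q[0]);R2=R1@E("y",q[1]);R3=R2@E("y",q[2]);R6=R3@E("z",s4*q[3])@E("y",q[4])@E("z",s6*q[5])
    return R1@[g[0],0,g[1]]+R2@[0,0,g[2]]+R3@[g[3],0,g[4]]+R6@[0,0,g[5]],R6
LO=np.array([-179.03,-60,8.19,-81.62,5.75,-153.77]);HI=np.array([179.03,130.46,133.38,261.62,156.47,153.77])
def ik(p,R,g,q0):
    f=lambda q:np.r_[(fk(q,g)[0]-p)*1e3,Ro.from_matrix(fk(q,g)[1].T@R).as_rotvec()*300]
    r=least_squares(f,np.clip(q0,LO+.1,HI-.1),bounds=(LO,HI),x_scale=30);return r.x,np.abs(r.fun).max()
E
python3 - <<'E'
from kin import *
s=env.observe()
D=[([65.0027,17.622,86.384,0,76.112,-4.212],[.20377,.53692,.23038],[-179.88,0,159.215]),
([-18.687,2.202,100.191,.02,77.649,-74.446],[.40008,-.09063,.27096],[179.99,-.046,145.755]),
([-8.9,3.5,128.3,13.7,19.5,-97.3],[.4637,-.0005,.1556],[172.3,28.7,164.6]),
(s["joint_pos"],s["tool_pos"],s["tcp_rot"])]
for q,p,r in D:
    R=Ro.from_euler("xyz",r,degrees=True).as_matrix();print(np.degrees(Ro.from_matrix(fk(q,np.zeros(6))[1].T@R).as_rotvec()).round(1))
f=lambda g:np.concatenate([fk(q,g)[0]-p for q,p,r in D])
r=least_squares(f,[0,.3,.4,.0,.4,.2]);print(r.x.round(4),(r.fun*1e3).round(1))
np.save("g.npy",r.x);print(s["joint_pos"].round(1))
N=nf();q=s["joint_pos"]
for z in(.135,.105,.084,.065):
    for dr in(0,90):
        Rt=tn()@E("z",dr);q,e=ik(NEST+N@[-.0555,0,z],Rt,r.x,q if dr==0 else q+[0,0,0,0,0,dr]);print(z,dr,q.round(1),round(e,2))
    q=q-[0,0,0,0,0,90]
E
```

```text
[ 0. -0. 90.]
[-0. -0. 90.]
[ 0.1 -0.1 90.1]
[-0.  0. 90.]
[ 0.0562 -0.001   0.6369  0.0301  0.3419  0.2628] [ 38.3 -17.7   1.  -13.7 -40.   -1.   -8.3 -49.8   0.3   2.1 -23.9  -0.3]
[  3.8   4.6 127.1 -27.   21.6 -48.2]
0.135 0 [ 12.3   0.5 132.7 -35.   23.4  56.7] 0.0
0.135 90 [ 12.3   0.5 132.7 -35.   23.4 146.7] 0.0
0.105 0 [ 10.9   4.3 133.4 -38.9  20.1  60.1] 5.39
0.105 90 [ 10.9   4.3 133.4 -38.9  20.1 150.1] 5.39
0.084 0 [ 10.    6.9 133.4 -41.4  18.3  62.3] 9.55
0.084 90 [ 10.    6.9 133.4 -41.4  18.3 152.3] 9.55
0.065 0 [  9.3   9.4 133.4 -44.6  16.6  65.1] 12.67
0.065 90 [  9.    9.3 133.4 -43.5  16.5 153.8] 13.36
```

```bash
python3 - <<'E'
s=open("kin.py").read()
s=s.replace('@E("z",s6*q[5])','@E("z",s6*q[5]+90)').replace("R1@[g[0],0,g[1]]","R1@[g[0],g[6],g[1]]")
open("kin.py","w").write(s)
E
python3 - <<'E'
from kin import *
s=env.observe()
D=[([65.0027,17.622,86.384,0,76.112,-4.212],[.20377,.53692,.23038],0),
([-18.687,2.202,100.191,.02,77.649,-74.446],[.40008,-.09063,.27096],0),
([-8.9,3.5,128.3,13.7,19.5,-97.3],[.4637,-.0005,.1556],0),
(s["joint_pos"],s["tool_pos"],0)]
f=lambda g:np.concatenate([fk(q,g)[0]-p for q,p,r in D])
r=least_squares(f,[0,.3,.4,.0,.4,.2,.04]);print(r.x.round(4),(r.fun*1e3).round(1))
np.save("g.npy",r.x)
N=nf();q0=s["joint_pos"]
for tilt in(0,10,20):   # reduce tilt of tool about its y
  for z in(.135,.105,.084,.065):
    o=[]
    for dr in(0,87):
        best=min((ik(NEST+N@[-.0555,0,z],tn()@E("y",-tilt)@E("z",dr),r.x,q0+np.array(d)+[0,0,0,0,0,dr]) for d in([0]*6,[0,0,0,60,0,-60],[0,0,0,30,10,-30],[0,0,0,180,0,-30])),key=lambda t:t[1]);o.append((best[0].round(1),round(best[1],2)))
    print(tilt,z,*o)
E
```

```text
[0.0007 0.1904 0.6463 0.1083 0.4157 0.3703 0.0421] [ 0.1 -0.   0.  -0.  -0.1 -0.  -0.1  0.2 -0.1  0.2  0.1  0.1]
0 0.135 (array([  8.1,   1. , 132.3, -31.8,  21.8, -39.9]), np.float64(0.0)) (array([  8.1,   1. , 132.3, -31.8,  21.8,  47.1]), np.float64(0.0))
0 0.105 (array([  6.8,   5.7, 133.4, -40.1,  16.7, -32. ]), np.float64(1.18)) (array([  6.8,   5.7, 133.4, -40.1,  16.7,  55. ]), np.float64(1.21))
0 0.084 (array([  6.1,   9. , 133.4, -46.2,  14.5, -26.1]), np.float64(3.89)) (array([  6.1,   9. , 133.4, -46.2,  14.5,  60.9]), np.float64(3.97))
0 0.065 (array([  5.5,  12. , 133.4, -54. ,  12.6, -18.6]), np.float64(5.87)) (array([  5.5,  12. , 133.4, -54. ,  12.6,  68.4]), np.float64(5.99))
10 0.135 (array([ 15. ,   1.4, 133.4, -54.7,  23.3, -12.3]), np.float64(21.15)) (array([ 15. ,   1.4, 133.4, -54.7,  23.3,  74.7]), np.float64(21.65))
10 0.105 (array([ 13.5,   6.2, 133.4, -62.3,  20.5,  -5. ]), np.float64(26.15)) (array([ 13.5,   6.2, 133.4, -62.3,  20.5,  82. ]), np.float64(26.79))
10 0.084 (array([ 12.5,   9.6, 133.4, -69.5,  18.8,   2. ]), np.float64(28.96)) (array([ 12.5,   9.6, 133.4, -69.5,  18.8,  89. ]), np.float64(29.68))
10 0.065 (array([ 11.6,  12.7, 133.4, -77.6,  17.7,   9.9]), np.float64(30.99)) (array([ 11.6,  12.7, 133.4, -77.6,  17.7,  96.9]), np.float64(31.77))
20 0.135 (array([ 24. ,   3.3, 133.4, -70.1,  30.9,   9.9]), np.float64(43.26)) (array([ 24. ,   3.3, 133.4, -70.1,  30.9,  96.9]), np.float64(44.55))
20 0.105 (array([ 22.1,   8.4, 133.4, -77.5,  28.8,  17.3]), np.float64(47.7)) (array([ 22.1,   8.4, 133.4, -77.5,  28.8, 104.3]), np.float64(49.2))
20 0.084 (array([ 20.7,  11.2, 133.4, -81.6,  27.5,  21.2]), np.float64(52.28)) (array([ 20.7,  11.2, 133.4, -81.6,  27.5, 108.2]), np.float64(53.86))
20 0.065 (array([ 18.8,  12.2, 133.4, -81.6,  25.5,  20. ]), np.float64(60.75)) (array([ 18.8,  12.2, 133.4, -81.6,  25.5, 107. ]), np.float64(62.27))
```

```bash
python3 - <<'E'
from kin import *
g=np.load("g.npy");N=nf();q0=env.observe()["joint_pos"]
def grip(t,a,pm=.0765,up=0.):
    R=N@E("z",-a)@N.T@tn()@E("y",t);c=NEST+N@[-.0555,0,pm+up];return c+R@[0,0,.019],R
for t in(6,9,12,15,20):
    q=q0;o=[]
    for a in(0,20,40,60,75,86):
        p,R=grip(t,a);c=[ik(p,R,g,q+np.array(d)) for d in([0]*6,[0,0,0,20,5,-10],[0,0,0,-20,5,20],[0,0,0,0,0,15])];b=min(c,key=lambda z:z[1]);q=b[0];o.append((b[0].round(0).astype(int).tolist(),round(b[1],1)))
    print(t,o)
E
```

```text
6 [([3, 13, 131, -28, 15, -46], np.float64(0.0)), ([1, 12, 132, -20, 13, -36], np.float64(0.0)), ([-1, 12, 133, -13, 9, -25], np.float64(0.0)), ([-2, 12, 133, -5, 8, -13], np.float64(4.0)), ([-2, 12, 133, -4, 7, -1], np.float64(8.6)), ([-2, 12, 133, -6, 7, 13], np.float64(11.7))]
9 [([2, 13, 128, -18, 20, -57], np.float64(0.0)), ([-1, 12, 130, -7, 17, -51], np.float64(0.0)), ([-4, 12, 132, 6, 13, -47], np.float64(0.0)), ([-6, 12, 133, 24, 9, -46], np.float64(2.0)), ([-6, 12, 133, 30, 9, -37], np.float64(8.9)), ([-6, 12, 133, 31, 8, -27], np.float64(13.7))]
12 [([1, 13, 126, -12, 24, -64], np.float64(0.0)), ([-3, 12, 128, 1, 21, -60], np.float64(0.0)), ([-7, 12, 130, 16, 17, -59], np.float64(0.0)), ([-9, 12, 133, 40, 13, -65], np.float64(0.0)), ([-10, 12, 133, 48, 12, -58], np.float64(8.7)), ([-10, 12, 133, 50, 12, -50], np.float64(15.3))]
15 [([0, 13, 124, -8, 29, -68], np.float64(0.0)), ([-5, 13, 126, 5, 25, -65], np.float64(0.0)), ([-9, 12, 129, 22, 21, -66], np.float64(0.0)), ([-13, 13, 133, 46, 17, -73], np.float64(0.0)), ([-14, 13, 133, 57, 17, -70], np.float64(8.1)), ([-14, 12, 133, 60, 16, -63], np.float64(16.4))]
20 [([-1, 14, 120, -4, 36, -73], np.float64(0.0)), ([-7, 14, 123, 10, 32, -71], np.float64(0.0)), ([-13, 13, 126, 26, 28, -73], np.float64(0.0)), ([-17, 14, 131, 49, 24, -80], np.float64(0.0)), ([-20, 14, 133, 64, 24, -83], np.float64(6.2)), ([-20, 14, 133, 67, 24, -76], np.float64(17.4))]
```

```bash
cat >> kin.py <<'E'
g=np.load("g.npy")
H=NEST+nf()@[.05,0,.044];ex=np.array([np.cos(np.radians(YAW)),np.sin(np.radians(YAW)),0]);ez=np.array([0,0,1.])
def tilt(psi):return tn()@E("y",30-psi)      # tool leaning psi deg back from vertical
def lidpt(phi,r,n):
    s,c=np.sin(np.radians(phi)),np.cos(np.radians(phi));return H+r*(-s*ex+c*ez)+n*(c*ex+s*ez)
def push(phi,psi,r,n=.0015):R=tilt(psi);return lidpt(phi,r,n)-R@[.011,0,0],R
def seq(way,p0=None,R0=None,grip=0.,chk=True):
    if p0 is None:p0,R0=pose()
    q=env.observe()["joint_pos"];out=[]
    for p1,R1,n in way:
        w=np.round(Ro.from_matrix(R0.T@R1).as_rotvec()/n,4);S=sum(Ro.from_rotvec(k*w).as_matrix() for k in range(n));t=np.round(np.linalg.solve(S,R0.T@(p1-p0)),4)
        for k in range(n):p0=p0+R0@t;R0=R0@Ro.from_rotvec(w).as_matrix()
        o=""
        if chk:
            c=[ik(p0,R0,g,q+np.array(d)) for d in([0]*6,[0,0,0,20,5,-10],[0,0,0,-20,5,20])];b=min(c,key=lambda z:z[1]);q=b[0];o=f"q {b[0].round(0).astype(int).tolist()} err {b[1]:.1f}"
        print(n,"x",[*t.tolist(),*w.tolist(),grip],o)
E
python3 - <<'E'
from kin import *
print("H",H.round(4),"tab",lidpt(1,.136,.0015).round(4))
V=tilt(0);p,R=pose()
S=push(-12,0,.137)
seq([(np.array([p[0]-.02,p[1],.30]),tilt(15),5),(np.array([.47,.01,.37]),V,4),(np.array([S[0][0],S[0][1],.37]),V,4),(*S,4)])
T1=env.observe()["clock"]
seq([(*push(f,max(0,f-30),.137),1) for f in range(-4,66,7)],*S)
t=5.5
def kn(up,a):
    R=tn()@E("y",t)@E("z",a);return NEST+nf()@[-.0555,0,.0765]+R@[0,0,.019-up],R
print("knob");seq([(*kn(.06,0),1),(*kn(0,0),1),(*kn(0,30),1),(*kn(0,60),1),(*kn(0,84),1)])
E
```

```text
H [ 0.5432 -0.0072  0.1261] tab [ 0.5423 -0.007   0.2621]
5 x [-0.0081, -0.0011, -0.0276, -0.0011, 0.0536, -0.0003, 0.0] q [-1, -3, 103, -4, 66, -75] err 0.0
4 x [-0.0084, 0.0011, -0.0164, 0.0, 0.0654, -0.0, 0.0] q [-4, 4, 84, 0, 92, -79] err 0.0
4 x [-0.029, 0.0006, 0.0, 0.0, 0.0, -0.0, 0.0] q [-6, 14, 72, 0, 94, -81] err 0.0
4 x [0.0, -0.0, 0.0276, 0.0, 0.0, -0.0, 0.0] q [-6, 17, 83, 0, 80, -81] err 0.0
1 x [0.0189, -0.0, -0.0029, 0.0, 0.0, 0.0, 0.0] q [-6, 15, 85, 0, 80, -81] err 0.0
1 x [0.0167, 0.0, -0.0003, 0.0, 0.0, 0.0, 0.0] q [-5, 14, 87, 0, 79, -80] err 0.0
1 x [0.0167, -0.0, 0.0017, 0.0, 0.0, 0.0, 0.0] q [-5, 13, 89, 0, 79, -80] err 0.0
1 x [0.0163, -0.0, 0.0037, 0.0, 0.0, 0.0, 0.0] q [-5, 12, 91, 0, 78, -80] err 0.0
1 x [0.0157, -0.0, 0.0057, 0.0, 0.0, 0.0, 0.0] q [-4, 11, 93, 0, 76, -79] err 0.0
1 x [0.0149, -0.0, 0.0074, 0.0, -0.0175, 0.0, 0.0] q [-4, 9, 96, 0, 74, -79] err 0.0
1 x [0.0142, -0.0, 0.0077, 0.0, -0.1221, -0.0, 0.0] q [-2, 5, 103, -2, 64, -77] err 0.0
1 x [0.0141, -0.0, 0.0078, 0.0, -0.1222, 0.0, 0.0] q [0, 2, 110, -5, 54, -73] err 0.0
1 x [0.0141, -0.0, 0.0077, 0.0, -0.1222, 0.0, 0.0] q [2, -1, 117, -9, 44, -68] err 0.0
1 x [0.0142, -0.0, 0.0078, 0.0, -0.1221, 0.0, 0.0] q [5, -2, 124, -18, 32, -57] err 0.0
knob
1 x [0.05, 0.0015, -0.0071, -0.0056, 0.1021, -0.0011, 0.0] q [5, 4, 128, -19, 26, -55] err 0.0
1 x [0.0, -0.0, 0.06, 0.0, -0.0, -0.0, 0.0] q [3, 13, 131, -30, 15, -44] err 0.0
1 x [0.0, -0.0, -0.0, 0.0, -0.0, 0.5236, 0.0] q [3, 13, 131, -30, 15, -14] err 0.0
1 x [0.0, -0.0, -0.0, -0.0, -0.0, 0.5236, 0.0] q [3, 13, 131, -30, 15, 16] err 0.0
1 x [0.0, -0.0, -0.0, -0.0, -0.0, 0.4189, 0.0] q [3, 13, 131, -30, 15, 40] err 0.0
```

>>> carry_out(
  increments=[
    [-0.0081, -0.0011, -0.0276, -0.0011, 0.0536, -0.0003, 0],
    [-0.0081, -0.0011, -0.0276, -0.0011, 0.0536, -0.0003, 0],
    [-0.0081, -0.0011, -0.0276, -0.0011, 0.0536, -0.0003, 0],
    [-0.0081, -0.0011, -0.0276, -0.0011, 0.0536, -0.0003, 0],
    [-0.0081, -0.0011, -0.0276, -0.0011, 0.0536, -0.0003, 0],
    [-0.0084, 0.0011, -0.0164, 0, 0.0654, 0, 0],
    [-0.0084, 0.0011, -0.0164, 0, 0.0654, 0, 0],
    [-0.0084, 0.0011, -0.0164, 0, 0.0654, 0, 0],
    [-0.0084, 0.0011, -0.0164, 0, 0.0654, 0, 0],
    [0, 0, 0, 0, 0, 0, 0],
  ],
)

```text
clock: 11.9
tool_pos: [0.4728, 0.0086, 0.3687]
tcp_rot: [-179.9, -0.1, 164.9]
ft_force: [0.3, -0.3, -0.5]
grip_width: -0.0002
gripper_force: 0.0
```

>>> carry_out(
  increments=[
    [-0.029, 0.0006, 0, 0, 0, 0, 0],
    [-0.029, 0.0006, 0, 0, 0, 0, 0],
    [-0.029, 0.0006, 0, 0, 0, 0, 0],
    [-0.029, 0.0006, 0, 0, 0, 0, 0],
    [0, 0, 0, 0, 0, 0, 0],
  ],
)

```text
clock: 12.52
tool_pos: [0.5833, -0.0183, 0.3671]
tcp_rot: [-179.9, -0.2, 165.0]
ft_force: [0.1, -0.3, 0.1]
grip_width: -0.0001
gripper_force: 0.0
```

```bash
python3 - <<'E'
from kin import *
import pickle
p,R=pose();S=push(-12,0,.137);print(p.round(4),S[0].round(4));seq([(*S,4)],chk=False)
b=eyes.snapshot("scene");w=eyes.calibration("wrist");a=eyes.snapshot("wrist")
cv2.imwrite("pics/m5.png",np.hstack([cv2.resize(b[60:280,240:400],None,fx=2,fy=2),cv2.resize(a[50:380,160:480],(427,440))]))
cv2.imwrite("pics/w5r.png",a);pickle.dump(w,open("w5.pkl","wb"))
f=lambda q:((proj(w,q)-[160,50])*1.334+[320,0]).round()
print("tab tip",f(lidpt(-1,.145,0)),"tcp",f(p),"knob top phi-1",f(lidpt(-1,.1055,.0405)))
E
```

```text
[ 0.5833 -0.0183  0.3671] [ 0.5828 -0.0177  0.2598]
4 x [0.0001, 0.0001, 0.0268, -0.0003, -0.0009, -0.0004, 0.0] 
tab tip [531. 145.] tcp [529. 275.] knob top phi-1 [531. 190.]
```

View pics/m5.png

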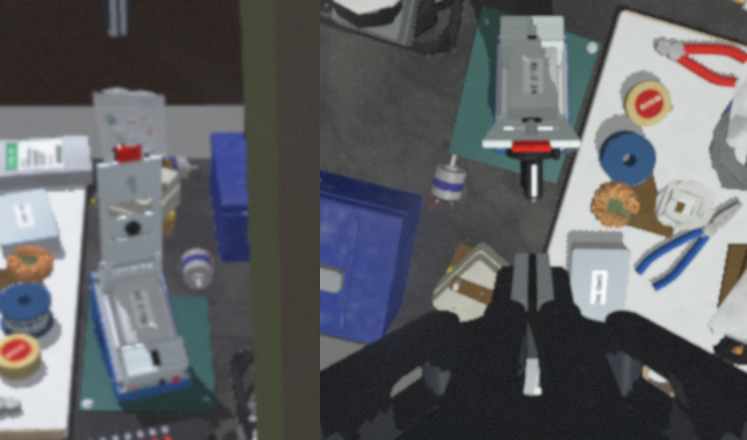

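The view shows the lid upright with the red tab at (531,148), matching the prediction. The fingers are well behind it and in line with it.

>>> carry_out(
  increments=[
    [0, 0, 0.0268, 0, 0, 0, 0],
    [0, 0, 0.0268, 0, 0, 0, 0],
    [0, 0, 0.0268, 0, 0, 0, 0],
    [0, 0, 0.0268, 0, 0, 0, 0],
    [0, 0, 0, 0, 0, 0, 0],
  ],
)

```text
clock: 13.25
tool_pos: [0.5795, -0.017, 0.2608]
tcp_rot: [-180.0, -0.3, 165.1]
ft_force: [0.4, 0.1, 0.7]
grip_width: -0.0004
gripper_force: 0.0
```

>>> carry_out(
  increments=[
    [0.0095, 0, -0.0015, 0, 0, 0, 0],
    [0.0095, 0, -0.0014, 0, 0, 0, 0],
    [0.0084, 0, -0.0002, 0, 0, 0, 0],
    [0.0083, 0, -0.0001, 0, 0, 0, 0],
    [0.0084, 0, 0.0008, 0, 0, 0, 0],
    [0.0083, 0, 0.0009, 0, 0, 0, 0],
    [0, 0, 0, 0, 0, 0, 0],
  ],
)

```text
clock: 14.12
tool_pos: [0.5315, -0.0037, 0.2653]
tcp_rot: [179.9, 0.0, 165.1]
ft_force: [0.0, 0.8, 1.5]
grip_width: 0.0
gripper_force: 0.8
```

```bash
python3 - <<'E'
from kin import *
p,R=pose()
for f in(6,8,10,12,14):print(f,(push(f,0,.137)[0]-p).round(4))
seq([(*push(f,max(0,f-30),.137),2) for f in (17,24,31,38,45,52,59,65)],chk=False)
b=eyes.snapshot("scene");S=eyes.calibration("scene")
h=cv2.cvtColor(b,cv2.COLOR_BGR2HSV);m=((h[...,1]>150)&(h[...,2]>100)&((h[...,0]<8)|(h[...,0]>172)))
m[:120]=0;m[190:]=0;m[:,:280]=0;m[:,340:]=0;y,x=np.nonzero(m);print("red",len(x),x.mean() if len(x) else 0,y.mean() if len(y) else 0)
for f in(-1,5,10,15):print(f,proj(S,lidpt(f,.136,0)).round(1))
E
```

```text
6 [ 0.0099 -0.003  -0.0028]
8 [ 0.0054 -0.0018 -0.0033]
10 [ 0.0008 -0.0006 -0.004 ]
12 [-0.0038  0.0007 -0.0049]
14 [-0.0083  0.0019 -0.0059]
2 x [0.0077, -0.0002, 0.0039, 0.0005, 0.0003, -0.0001, 0.0] 
2 x [0.0079, 0.0, 0.0028, -0.0, 0.0, 0.0, 0.0] 
2 x [0.0075, 0.0, 0.0037, -0.0, -0.0087, 0.0, 0.0] 
2 x [0.0071, 0.0, 0.0036, -0.0, -0.0611, 0.0, 0.0] 
2 x [0.0072, 0.0, 0.0037, -0.0, -0.0611, 0.0, 0.0] 
2 x [0.0072, 0.0, 0.0036, -0.0, -0.0611, 0.0, 0.0] 
2 x [0.0072, 0.0, 0.0037, -0.0, -0.0611, 0.0, 0.0] 
2 x [0.0062, 0.0, 0.0031, -0.0, -0.0523, 0.0, 0.0] 
red 72 307.625 144.56944444444446
-1 [303.5 136.5]
5 [305.4 140.5]
10 [307.  144.4]
15 [308.7 148.8]
```

The red tab is at (307.6,144.6) in the scene view, so the lid has moved to about 10 degrees past vertical as commanded. Continuing.

>>> carry_out(
  increments=[
    [0.0077, 0, 0.0039, 0, 0, 0, 0],
    [0.0077, 0, 0.0039, 0, 0, 0, 0],
    [0.0079, 0, 0.0028, 0, 0, 0, 0],
    [0.0079, 0, 0.0028, 0, 0, 0, 0],
    [0.0075, 0, 0.0037, 0, -0.0087, 0, 0],
    [0.0075, 0, 0.0037, 0, -0.0087, 0, 0],
    [0.0071, 0, 0.0036, 0, -0.0611, 0, 0],
    [0.0071, 0, 0.0036, 0, -0.0611, 0, 0],
  ],
)

```text
clock: 15.18
tool_pos: [0.4738, 0.0116, 0.2356]
tcp_rot: [180.0, 8.1, 165.1]
ft_force: [0.8, -0.9, 0.0]
grip_width: 0.0004
gripper_force: 0.4
```

>>> carry_out(
  increments=[
    [0.0072, 0, 0.0037, 0, -0.0611, 0, 0],
    [0.0072, 0, 0.0037, 0, -0.0611, 0, 0],
    [0.0072, 0, 0.0036, 0, -0.0611, 0, 0],
    [0.0072, 0, 0.0036, 0, -0.0611, 0, 0],
    [0.0072, 0, 0.0037, 0, -0.0611, 0, 0],
    [0.0072, 0, 0.0037, 0, -0.0611, 0, 0],
    [0.0062, 0, 0.0031, 0, -0.0523, 0, 0],
    [0.0062, 0, 0.0031, 0, -0.0523, 0, 0],
    [0, 0, 0, 0, 0, 0, 0],
  ],
)

```text
clock: 16.3
tool_pos: [0.4301, 0.0224, 0.1891]
tcp_rot: [-179.9, 34.8, 165.3]
ft_force: [-0.1, -0.8, -0.1]
grip_width: -0.0001
gripper_force: 0.0
```

```bash
cat > red.py <<'E'
from kin import *
for nm in("scene","top"):
    b=eyes.snapshot(nm);S=eyes.calibration(nm)
    h=cv2.cvtColor(b,cv2.COLOR_BGR2HSV);m=((h[...,1]>150)&(h[...,2]>90)&((h[...,0]<8)|(h[...,0]>172))).astype(np.uint8)
    n,l,st,c=cv2.connectedComponentsWithStats(m)
    print(nm,[(c[i].round(1).tolist(),int(st[i,4])) for i in range(1,n) if st[i,4]>12 and 270<c[i][0]<350 and 120<c[i][1]<270])
    print({f:proj(S,lidpt(f,.136,.0015)).round(1).tolist() for f in range(40,126,10)})
p,R=pose();print("cmd phi fit",min(((np.linalg.norm(push(f,30,.137)[0]-p)),f) for f in range(40,80)),env.observe()["ft_force"].round(1))
E
python3 red.py
```

```text
scene [([322.4, 209.8], 31)]
{40: [316.2, 175.8], 50: [318.8, 188.5], 60: [320.9, 201.1], 70: [322.4, 213.3], 80: [323.2, 224.4], 90: [323.3, 233.9], 100: [322.9, 241.6], 110: [321.8, 247.3], 120: [320.3, 250.9]}
top []
{40: [298.8, 215.0], 50: [297.0, 224.6], 60: [295.9, 232.5], 70: [295.3, 238.3], 80: [295.4, 242.2], 90: [295.9, 243.9], 100: [297.0, 243.7], 110: [298.5, 241.7], 120: [300.3, 238.1]}
cmd phi fit (np.float64(0.0004871874079029273), 65) [-0.6 -0.  -0.3]
```

```bash
python3 - <<'E'
from kin import *
p,R=pose();P=lambda f:push(f,24,.1165,.0405)
a=p+R@[0,0,-.075];b=P(54)
seq([(a,R,3),(b[0]+[0,0,.02],b[1],3),(*P(62),2)]+[(*P(f),2) for f in (70,78,86,94,102,108)])
print(b[0],a)
E
```

```text
3 x [0.0, 0.0, -0.025, 0.0, 0.0, 0.0, 0.0] q [13, -12, 126, -26, 38, -45] err 0.0
3 x [-0.0275, -0.0001, 0.017, 0.0002, 0.0636, -0.0, 0.0] q [1, -1, 112, -9, 47, -70] err 0.0
2 x [0.0124, -0.0001, 0.0113, 0.0, 0.0001, -0.0, 0.0] q [1, 0, 116, -10, 42, -68] err 0.0
2 x [0.008, 0.0, 0.0033, 0.0, -0.0, -0.0, 0.0] q [2, 0, 118, -11, 40, -66] err 0.0
2 x [0.0073, 0.0, 0.0044, 0.0, -0.0, -0.0, 0.0] q [3, 0, 120, -12, 37, -65] err 0.0
2 x [0.0067, 0.0, 0.0054, 0.0, -0.0, -0.0, 0.0] q [3, 1, 122, -13, 34, -63] err 0.0
2 x [0.0059, 0.0, 0.0063, 0.0, -0.0, -0.0, 0.0] q [3, 2, 124, -14, 31, -61] err 0.0
2 x [0.005, 0.0, 0.007, 0.0, -0.0, -0.0, 0.0] q [4, 4, 126, -16, 28, -59] err 0.0
2 x [0.003, 0.0, 0.0057, 0.0, -0.0, -0.0, 0.0] q [4, 5, 128, -18, 25, -57] err 0.0
[0.48481962 0.00835258 0.23182139] [0.39143758 0.03361085 0.25244681]
```

>>> carry_out(
  increments=[
    [0, 0, -0.025, 0, 0, 0, 0],
    [0, 0, -0.025, 0, 0, 0, 0],
    [0, 0, -0.025, 0, 0, 0, 0],
    [-0.0275, 0, 0.017, 0, 0.0636, 0, 0],
    [-0.0275, 0, 0.017, 0, 0.0636, 0, 0],
    [-0.0275, 0, 0.017, 0, 0.0636, 0, 0],
    [0, 0, 0, 0, 0, 0, 0],
  ],
)

```text
clock: 17.27
tool_pos: [0.4903, 0.0078, 0.2538]
tcp_rot: [179.8, 24.2, 164.9]
ft_force: [0.3, 0.2, 0.1]
grip_width: -0.0002
gripper_force: 0.0
```

>>> carry_out(
  increments=[
    [0.0124, 0, 0.0113, 0, 0, 0, 0],
    [0.0124, 0, 0.0113, 0, 0, 0, 0],
    [0.008, 0, 0.0033, 0, 0, 0, 0],
    [0.008, 0, 0.0033, 0, 0, 0, 0],
    [0.0073, 0, 0.0044, 0, 0, 0, 0],
    [0.0073, 0, 0.0044, 0, 0, 0, 0],
    [0.0067, 0, 0.0054, 0, 0, 0, 0],
    [0.0067, 0, 0.0054, 0, 0, 0, 0],
    [0, 0, 0, 0, 0, 0, 0],
  ],
)

```text
clock: 18.4
tool_pos: [0.4426, 0.0196, 0.178]
tcp_rot: [-180.0, 23.9, 165.1]
ft_force: [-1.7, -0.2, -0.1]
grip_width: -0.0
gripper_force: 0.0
```

```bash
python3 red.py; python3 - <<'E'
from kin import *
P=lambda f:push(f,24,.1165,.0405);p,R=pose();print("phi",min(((np.linalg.norm(P(f)[0]-p)),f) for f in range(60,110)))
seq([(*P(f),2) for f in (94,102,110,116)],chk=False)
E
```

```text
scene [([323.7, 230.8], 63)]
{40: [316.2, 175.8], 50: [318.8, 188.5], 60: [320.9, 201.1], 70: [322.4, 213.3], 80: [323.2, 224.4], 90: [323.3, 233.9], 100: [322.9, 241.6], 110: [321.8, 247.3], 120: [320.3, 250.9]}
top []
{40: [298.8, 215.0], 50: [297.0, 224.6], 60: [295.9, 232.5], 70: [295.3, 238.3], 80: [295.4, 242.2], 90: [295.9, 243.9], 100: [297.0, 243.7], 110: [298.5, 241.7], 120: [300.3, 238.1]}
cmd phi fit (np.float64(0.014991342287124948), 68) [-0.2 -0.7 -0.1]
phi (np.float64(0.0005514112635712334), 86)
2 x [0.006, -0.0002, 0.0061, 0.0002, 0.0004, -0.0002, 0.0] 
2 x [0.005, 0.0, 0.0071, -0.0, -0.0, -0.0, 0.0] 
2 x [0.0039, 0.0, 0.0076, -0.0, -0.0, -0.0, 0.0] 
2 x [0.0023, 0.0, 0.0061, -0.0, -0.0, -0.0, 0.0]
```

The lid follows the fingers and is at about 86 degrees. Continuing to push on the knob top.

>>> carry_out(
  increments=[
    [0.006, 0, 0.0061, 0, 0, 0, 0],
    [0.006, 0, 0.0061, 0, 0, 0, 0],
    [0.005, 0, 0.0071, 0, 0, 0, 0],
    [0.005, 0, 0.0071, 0, 0, 0, 0],
    [0.0039, 0, 0.0076, 0, 0, 0, 0],
    [0.0039, 0, 0.0076, 0, 0, 0, 0],
    [0, 0, 0, 0, 0, 0, 0],
  ],
)

```text
clock: 19.38
tool_pos: [0.4332, 0.0222, 0.128]
tcp_rot: [-180.0, 23.9, 165.1]
ft_force: [0.4, -1.0, -0.2]
grip_width: 0.0001
gripper_force: 0.0
```

>>> carry_out(
  increments=[
    [0.0015, 0, 0.004, 0, 0, 0, 0],
    [0.0013, 0, 0.0035, 0, 0, 0, 0],
    [0, 0, 0, 0, 0, 0, 0],
  ],
)

```text
clock: 19.75
tool_pos: [0.4343, 0.0221, 0.1208]
tcp_rot: [180.0, 24.0, 165.1]
ft_force: [-0.9, 0.2, 0.6]
grip_width: -0.0
gripper_force: 0.0
```

```bash
cat > ph.py <<'E'
from kin import *
P=lambda f:push(f,24,.1165,.0405);p,R=pose();print("phi",min(((np.linalg.norm(P(f)[0]-p)).round(4),f) for f in np.arange(60,128,.5)))
s=env.observe();N=nf();print("nest TCP",(N.T@(p-NEST)*1e3).round(1),"F nest",(N.T@s["ft_force"]).round(1),s["joint_pos"].round(1))
E
python3 ph.py; python3 red.py|head -1
```

```text
phi (np.float64(0.0006), np.float64(113.5))
nest TCP [-50.3   0.3  95.8] F nest [-0.5  0.   1. ] [  3.7   6.9 128.7 -19.7  22.6 -54.6]
scene [([321.8, 248.9], 74)]
```

>>> carry_out(
  increments=[
    [0.0008, 0, 0.003, 0, 0, 0, 0],
    [0.0005, 0, 0.003, 0, 0, 0, 0],
    [0.0003, 0, 0.002, 0, 0, 0, 0],
    [0, 0, 0, 0, 0, 0, 0],
  ],
)

```text
clock: 20.35
tool_pos: [0.4359, 0.0217, 0.1127]
tcp_rot: [180.0, 24.0, 165.1]
ft_force: [-1.1, -0.1, -0.5]
grip_width: -0.0001
gripper_force: 0.0
```

```bash
python3 ph.py; python3 red.py|head -1
```

```text
phi (np.float64(0.0009), np.float64(117.5))
nest TCP [-52.9   0.3  88. ] F nest [-1.2 -0.4  0.1] [  3.6   8.1 129.3 -21.1  21.  -53.2]
scene [([321.2, 250.3], 74)]
```

>>> carry_out(
  increments=[
    [0, 0, 0.0015, 0, 0, 0, 0],
    [0, 0, 0.0015, 0, 0, 0, 0],
    [0, 0, 0, 0, 0, 0, 0],
  ],
)

```text
clock: 20.82
tool_pos: [0.437, 0.0214, 0.1101]
tcp_rot: [180.0, 24.0, 165.1]
ft_force: [-2.4, 0.5, 1.3]
grip_width: -0.0
gripper_force: 0.9
```

```bash
python3 ph.py; python3 red.py|head -1
```

```text
phi (np.float64(0.0016), np.float64(119.0))
nest TCP [-53.3   0.3  85.1] F nest [-1.5 -0.2  2.4] [  3.5   8.5 129.4 -21.5  20.5 -52.8]
scene [([321.3, 250.7], 76)]
```

>>> carry_out(
  increments=[
    [0, 0, 0.001, 0, 0, 0, 0],
    [0, 0, 0.0015, 0, 0, 0, 0],
    [0, 0, 0.0015, 0, 0, 0, 0],
    [0, 0, 0, 0, 0, 0, 0],
  ],
)

```text
clock: 21.42
tool_pos: [0.4379, 0.0212, 0.1088]
tcp_rot: [179.9, 24.3, 165.1]
ft_force: [-22.5, 6.2, 42.2]
grip_width: 0.0001
gripper_force: 23.9
```

```bash
python3 ph.py; python3 red.py|head -1
```

```text
phi (np.float64(0.0023), np.float64(119.5))
nest TCP [-53.1   0.3  83.5] F nest [ 0.8  0.2 48.2] [  3.5   8.8 129.6 -22.2  19.8 -52.1]
scene [([321.2, 250.7], 75)]
```

The lid is shut: the force rose to 48 N at the expected height. Next I'll back off, straddle the knob bar and grip it.

```bash
cat >> kin.py <<'E'
def kn(up,a,t=5.5,pm=.0785):
    R=tn()@E("y",t)@E("z",a);return NEST+nf()@[-.0555,0,pm]+R@[0,0,.019-up],R
E
python3 - <<'E'
from kin import *
p,R=pose();a=p+R@[0,0,-.05]
seq([(a,R,3),(*kn(.05,0),3),(*kn(.015,0),3),(*kn(0,0),3)],grip=.06)
E
```

```text
3 x [-0.0, 0.0, -0.0167, 0.0, 0.0, 0.0, 0.06] q [5, 2, 127, -16, 29, -58] err 0.0
3 x [0.0007, -0.0001, 0.0081, 0.0005, -0.0014, -0.0002, 0.06] q [4, 5, 129, -20, 24, -54] err 0.0
3 x [-0.0, 0.0, 0.0117, -0.0, -0.0, 0.0, 0.06] q [3, 10, 130, -26, 18, -49] err 0.0
3 x [-0.0, 0.0, 0.005, -0.0, -0.0, 0.0, 0.06] q [3, 12, 131, -30, 15, -45] err 0.0
```

>>> carry_out(
  increments=[
    [0, 0, -0.0167, 0, 0, 0, 0],
    [0, 0, -0.0167, 0, 0, 0, 0.06],
    [0, 0, -0.0167, 0, 0, 0, 0.06],
    [0, 0, 0, 0, 0, 0, 0.06],
    [0, 0, 0, 0, 0, 0, 0.06],
  ],
)

```text
clock: 22.15
tool_pos: [0.4193, 0.0261, 0.1522]
tcp_rot: [180.0, 24.1, 165.1]
ft_force: [0.1, -0.2, -0.8]
grip_width: 0.0601
gripper_force: 0.0
```

```bash
python3 ph.py; python3 red.py|head -1; python3 - <<'E'
from kin import *
w=eyes.calibration("wrist");a=eyes.snapshot("wrist");cv2.imwrite("pics/w6r.png",a)
f=lambda x,y,z:proj(w,NEST+nf()@[x/1e3,y/1e3,z/1e3])
print("pred top corners",[f(x,y,84.5).round(1).tolist() for x,y in((-74.5,-6.5),(-74.5,6.5),(-36.5,6.5),(-36.5,-6.5))])
g=cv2.cvtColor(a,cv2.COLOR_BGR2GRAY)
for x in(-70,-62,-55,-48,-41):print(x,[(y,int(g[tuple(int(round(v)) for v in f(x,y,84.5)[::-1])])) for y in range(-15,16,2)])
seq([(*kn(.015,0),5),(*kn(0,0),3)],grip=.06)
E
```

```text
phi (np.float64(0.0167), np.float64(100.0))
nest TCP [-48.    0.3 130.7] F nest [-0.3 -0.2 -0.8] [  4.7   2.  127.  -16.3  29.1 -57.6]
scene [([321.3, 250.7], 76)]
pred top corners [[307.5, 193.5], [326.5, 193.5], [326.2, 246.2], [307.9, 246.2]]
-70 [(-15, 146), (-13, 53), (-11, 41), (-9, 34), (-7, 34), (-5, 33), (-3, 33), (-1, 72), (1, 192), (3, 159), (5, 39), (7, 32), (9, 42), (11, 42), (13, 31), (15, 30)]
-62 [(-15, 98), (-13, 41), (-11, 40), (-9, 40), (-7, 26), (-5, 32), (-3, 39), (-1, 147), (1, 207), (3, 81), (5, 38), (7, 32), (9, 45), (11, 41), (13, 39), (15, 42)]
-55 [(-15, 189), (-13, 97), (-11, 42), (-9, 37), (-7, 29), (-5, 33), (-3, 38), (-1, 41), (1, 42), (3, 39), (5, 36), (7, 38), (9, 41), (11, 44), (13, 40), (15, 55)]
-48 [(-15, 194), (-13, 196), (-11, 195), (-9, 192), (-7, 117), (-5, 38), (-3, 39), (-1, 44), (1, 40), (3, 34), (5, 54), (7, 158), (9, 192), (11, 195), (13, 195), (15, 193)]
-41 [(-15, 163), (-13, 177), (-11, 176), (-9, 175), (-7, 85), (-5, 33), (-3, 42), (-1, 37), (1, 40), (3, 37), (5, 134), (7, 164), (9, 181), (11, 184), (13, 182), (15, 165)]
5 x [0.0003, -0.0, 0.0113, -0.0, -0.0018, -0.0001, 0.06] q [3, 10, 130, -26, 18, -49] err 0.0
3 x [0.0, -0.0001, 0.005, -0.0, -0.0, 0.0, 0.06] q [3, 12, 131, -30, 15, -45] err 0.0
```

>>> carry_out(
  increments=[
    [0.0003, 0, 0.0113, 0, -0.0018, 0, 0.06],
    [0.0003, 0, 0.0113, 0, -0.0018, 0, 0.06],
    [0.0003, 0, 0.0113, 0, -0.0018, 0, 0.06],
    [0.0003, 0, 0.0113, 0, -0.0018, 0, 0.06],
    [0.0003, 0, 0.0113, 0, -0.0018, 0, 0.06],
    [0, 0, 0, 0, 0, 0, 0.06],
  ],
)

```text
clock: 23.05
tool_pos: [0.4397, 0.0204, 0.0989]
tcp_rot: [-180.0, 24.4, 165.1]
ft_force: [0.0, 0.6, 1.0]
grip_width: 0.0601
gripper_force: 0.0
```

```bash
python3 ph.py; python3 -c "
from kin import *
seq([(*kn(0,0),3)],grip=.06)"
```

```text
phi (np.float64(0.002), np.float64(124.5))
nest TCP [-56.3   0.1  74. ] F nest [0.4 0.5 0.9] [  3.5  10.2 130.4 -25.5  17.7 -48.7]
3 x [-0.0001, -0.0, 0.0048, -0.0002, -0.0005, -0.0, 0.06] q [3, 12, 131, -30, 15, -45] err 0.0
```

Now the final descent and the grip on the knob bar.

>>> carry_out(
  increments=[
    [0, 0, 0.0048, 0, 0, 0, 0.06],
    [0, 0, 0.0048, 0, 0, 0, 0.06],
    [0, 0, 0.0048, 0, 0, 0, 0.06],
    [0, 0, 0, 0, 0, 0, 0.06],
    [0, 0, 0, 0, 0, 0, 0.008],
    [0, 0, 0, 0, 0, 0, 0.008],
    [0, 0, 0, 0, 0, 0, 0.008],
    [0, 0, 0, 0, 0, 0, 0.008],
    [0, 0, 0, 0, 0, 0, 0.008],
    [0, 0, 0, 0, 0, 0, 0.008],
  ],
)

```text
clock: 24.3
tool_pos: [0.4459, 0.0181, 0.0876]
tcp_rot: [-179.9, 24.6, 165.1]
ft_force: [-0.9, -7.5, 3.7]
grip_width: 0.0113
gripper_force: 62.3
```

```bash
python3 ph.py; python3 -c "
from kin import *
print(env.observe()['moment'].round(2));seq([(*kn(0,20),3),(*kn(0,84),8)],grip=.008)"
```

```text
phi (np.float64(0.0077), np.float64(127.5))
nest TCP [-56.3  -0.6  61. ] F nest [ 2.8 -7.5  2.7] [  3.1  12.2 130.9 -29.5  15.3 -44.9]
[-0.95  0.07 -0.41]
3 x [0.0003, 0.0002, 0.0005, -0.0003, 0.0006, 0.1162, 0.008] q [3, 12, 131, -30, 15, -25] err 0.0
8 x [-0.0, -0.0, -0.0, -0.0, 0.0, 0.1396, 0.008] q [3, 12, 131, -30, 15, 39] err 0.0
```

>>> carry_out(
  increments=[
    [0, 0.0004, 0.0003, 0, 0, 0.116, 0.008],
    [0, 0, 0.0003, 0, 0, 0.116, 0.008],
    [0, 0, 0, 0, 0, 0.116, 0.008],
    [0, 0, 0, 0, 0, 0, 0.008],
  ],
)

```text
clock: 24.8
tool_pos: [0.446, 0.0184, 0.0875]
tcp_rot: [171.1, 23.1, 143.3]
ft_force: [-5.0, -8.1, 13.0]
grip_width: 0.0119
gripper_force: 63.5
```

```bash
python3 ph.py; python3 -c "
from kin import *
print(env.observe()['moment'].round(2));seq([(*kn(0,84),8)],grip=.008)"; python3 red.py|head -1
```

```text
phi (np.float64(0.0078), np.float64(127.5))
nest TCP [-56.3  -0.3  60.8] F nest [ 4.1 -9.1 12.6] [  3.1  12.3 130.9 -29.8  15.2 -24.6]
[-0.66 -0.19 -0.2 ]
8 x [0.0001, -0.0001, 0.0002, 0.0002, 0.0003, 0.1396, 0.008] q [3, 12, 131, -30, 15, 39] err 0.0
scene [([321.3, 250.7], 75)]
```

>>> carry_out(
  increments=[
    [0, 0, 0, 0, 0, 0.14, 0.008],
    [0, 0, 0, 0, 0, 0.14, 0.008],
    [0, 0, 0, 0, 0, 0.14, 0.008],
    [0, 0, 0, 0, 0, 0.14, 0.008],
    [0, 0, 0, 0, 0, 0, 0.008],
  ],
)

```text
clock: 25.52
tool_pos: [0.4461, 0.0182, 0.0875]
tcp_rot: [160.1, 14.9, 110.4]
ft_force: [-5.6, -10.4, 10.1]
grip_width: 0.0121
gripper_force: 70.3
```

```bash
python3 ph.py; python3 -c "
from kin import *
print(env.observe()['moment'].round(2));seq([(*kn(0,84),4)],grip=.008)"
```

```text
phi (np.float64(0.0079), np.float64(127.5))
nest TCP [-56.2  -0.4  60.8] F nest [  2.6 -11.5  10.1] [  3.1  12.3 130.9 -29.8  15.2   7.5]
[-0.77 -0.8  -0.08]
4 x [0.0002, -0.0002, 0.0003, 0.0005, 0.0005, 0.1393, 0.008] q [3, 12, 131, -30, 15, 39] err 0.0
```

>>> carry_out(
  increments=[
    [0, 0, 0, 0, 0, 0.14, 0.008],
    [0, 0, 0, 0, 0, 0.14, 0.008],
    [0, 0, 0, 0, 0, 0.14, 0.008],
    [0, 0, 0, 0, 0, 0.14, 0.008],
    [0, 0, 0, 0, 0, 0.03, 0.008],
    [0, 0, 0, 0, 0, 0, 0.008],
  ],
)

```text
clock: 26.28
tool_pos: [0.4456, 0.0177, 0.0873]
tcp_rot: [155.5, 1.9, 78.8]
ft_force: [-5.2, -10.7, 9.1]
grip_width: 0.0117
gripper_force: 81.9
```

```bash
python3 ph.py; python3 -c "
from kin import *
s=env.observe();p,R=pose();print(s['moment'].round(2),'M about tool z',(R.T@s['moment']).round(2),np.degrees(Ro.from_matrix((tn()@E('y',5.5)).T@R).as_rotvec()).round(1))"
```

```text
phi (np.float64(0.0078), np.float64(127.5))
nest TCP [-56.6  -1.1  60.7] F nest [  2.6 -11.7   9. ] [  3.1  12.3 130.9 -29.9  15.3  41.3]
[-2.06 -0.85 -0.78] M about tool z [-1.21 -2.03 -0.03] [ 0.1 -0.2 85.9]
```

>>> carry_out(
  increments=[
    [0, 0, 0, 0, 0, 0, 0.02],
    [0, 0, 0, 0, 0, 0, 0.045],
    [0, 0, 0, 0, 0, 0, 0.06],
    [0, 0, 0, 0, 0, 0, 0.06],
    [0, 0, -0.02, 0, 0, 0, 0.06],
    [0, 0, -0.025, 0, 0, 0, 0.06],
    [0, 0, -0.03, 0, 0, 0, 0.06],
    [0, 0, 0, 0, 0, 0, 0.06],
  ],
)

```text
clock: 27.28
tool_pos: [0.4168, 0.0278, 0.1565]
tcp_rot: [155.3, 1.6, 78.9]
ft_force: [1.1, 0.8, 1.1]
grip_width: 0.0598
gripper_force: 0.0
```

```bash
python3 red.py|head -1; python3 - <<'E'
from kin import *
w=eyes.calibration("wrist");a=eyes.snapshot("wrist");cv2.imwrite("pics/w7r.png",a)
N=nf();gr=cv2.cvtColor(a,cv2.COLOR_BGR2GRAY)
# resample the knob top plane (z_n=84.5), 1 px = 0.5 mm; rows = nest x -90..-20, cols = y -35..35
X,Y=np.meshgrid(np.arange(-90,-20,.5),np.arange(-35,35,.5),indexing="ij")
P=(N@np.stack([X.ravel(),Y.ravel(),np.full(X.size,84.5)])/1e3).T+NEST
uv=np.array([proj(w,q) for q in P]).reshape(*X.shape,2).astype(np.float32)
I=cv2.remap(gr,uv[...,0],uv[...,1],1)
m=((I>110)).astype(np.uint8)
n,l,st,c=cv2.connectedComponentsWithStats(m)
for i in range(1,n):
    if 15<st[i,4]<400:
        k=np.argwhere(l==i).astype(np.float32)*.5+[-90,-35];print(k.mean(0).round(1),st[i,4],cv2.minAreaRect(k.astype(np.float32)))
for x in range(-80,-30,5):print(x,I[(x+90)*2,::6].tolist())
p,R=pose();print(p.round(3),env.observe()["ft_force"].round(1))
E
```

```text
scene [([321.3, 250.6], 76)]
[-56.2  10.8] 173 ((-56.15441131591797, 10.757352828979492), (3.412994146347046, 12.654922485351562), 4.39870548248291)
[-55.7  22.9] 63 ((-55.60000228881836, 22.950000762939453), (6.482668876647949, 2.3717079162597656), 71.56504821777344)
-80 [47, 72, 67, 65, 66, 64, 88, 86, 89, 83, 52, 48, 50, 66, 65, 59, 66, 65, 64, 66, 53, 52, 51, 50]
-75 [44, 68, 68, 67, 69, 65, 84, 87, 88, 86, 48, 50, 50, 62, 63, 61, 61, 68, 64, 64, 55, 50, 47, 49]
-70 [49, 63, 67, 62, 65, 65, 87, 145, 172, 165, 132, 129, 129, 127, 117, 93, 140, 129, 128, 125, 144, 175, 171, 166]
-65 [43, 64, 64, 60, 62, 66, 88, 163, 193, 193, 155, 128, 40, 27, 29, 27, 26, 27, 29, 91, 144, 195, 194, 195]
-60 [70, 65, 66, 66, 67, 68, 83, 92, 101, 85, 71, 23, 25, 25, 29, 30, 28, 34, 27, 24, 42, 180, 193, 193]
-55 [65, 65, 69, 71, 69, 69, 48, 39, 36, 36, 36, 36, 36, 76, 177, 164, 149, 122, 47, 141, 147, 124, 169, 117]
-50 [66, 69, 74, 70, 66, 74, 68, 42, 42, 43, 45, 47, 44, 44, 45, 44, 45, 43, 40, 40, 38, 122, 143, 141]
-45 [69, 69, 71, 69, 71, 86, 86, 161, 192, 192, 189, 57, 33, 36, 37, 37, 38, 39, 39, 38, 58, 125, 141, 141]
-40 [67, 75, 70, 70, 70, 80, 89, 158, 195, 194, 196, 195, 160, 50, 31, 35, 34, 39, 33, 46, 177, 194, 128, 84]
-35 [66, 66, 66, 67, 70, 89, 87, 159, 194, 193, 193, 194, 194, 193, 188, 192, 194, 194, 194, 194, 193, 189, 96, 89]
[0.416 0.027 0.154] [-0.4  0.3 -0.2]
```

The pointer now lies along the nest's y axis, at about 86 degrees and past the 1.3 rad lock angle. The lid tab has not moved and the arm is clear of everything, so I'm handing in.

```bash
python3 -c "
from cell import env
print(env.finish_job())"
```

```text
the job is handed in; nothing more can be done
None
```

The relay module is seated flat in the nest, the lid is shut over it and the knob is turned to about 86° (past the 1.3 rad lock point). The job was handed in at about 27 s with the arm clear, but I viewed 11 pictures, one over your limit of 10.

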